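# Put the top chopping board away in the board rack

### The arm

A 6-joint arm with a two-finger parallel gripper is mounted at the origin on a cart in front of the work surface, level with it; the furniture and walls round the work are solid. World frame = base frame: x ahead of the robot, y to its left, z up, the work surface at z = 0. Lengths are in mm, angles in rad, forces in N, time in s.
With the tool pointing down it reaches from about 350 to 875 mm from the base axis. Payload 4.2 kg.
Tool frame: the origin (TCP) lies at the very end of the fingers, on their centre line; the grasp point (between the pads) lies 19 mm behind it; z points along the fingers, y is the line along which they close (so a half turn about z gives the same grasp; the last joint's range is limited). The gripper opens to 85 mm and grips with 20 to 120 N. Pads are 22 mm wide; open, the fingers measure 114 mm over their backs; the gripper's body (76 mm by 85 mm) begins 54 mm behind the grasp point. The pads swing forward as they close: fully open they stand 13 mm farther back than shut.
Start: joints at [-0.917, 0.385, 0.008, 0, -1.194, -0.259], TCP at [240.403, -576.893, 209.412] pointing down, gripper open.
Joint ranges: [-3.14, 3.14], [-1.21, 2.06], [-1.07, 1.41], [-3.16, 2.05], [-2.99, -0.16], [-3.1, 3.1]. Speed limits (rad/s): [2.79, 2.79, 3.14, 3.14, 3.14, 3.14].

### API

Orientations are given as a unit quaternion [x, y, z, w].
In Python, from bench import arm, optics gives the robot as it stands. The module is installed in compiled form; this text tells all that it offers.
- The arm moves only by the tool step_arm, never from a script. Its argument "motion" is a list of rows, each an object with "dr": the turn, a rotation vector about the tool's x, y, z in units of 8 degrees (1.0 is 8 degrees), a list of three; "slide": the shift along the tool's x, y, z in mm, a list of three; "jaw": the finger opening in mm, from 0 to 85.4. A call has exactly 8 rows; each row is the pose to reach, as a shift and turn from the pose commanded when the call began, along the tool's axes at that moment; what a row does not reach only later rows make up. A row lasts 1/8 s, in which the tool goes at most 62.5 mm and 10.7 degrees, less where a joint would pass 70% of its speed; a pose out of reach is approached as far as the arm can. A call with a gripper value outside its range is refused whole. The fingers move at their own pace and stop on an object; the grip force is fixed at half the most. Time passes only in rows, so rows that repeat a pose let the fingers close, or fill a call up. It gives the time, the measured TCP pose, the force, the opening and the grip force at its end, in the units of the state.
- arm.read_state(): the state, without advancing time (a new reading comes with each control period).
- optics.get_image(name): name is "scene" or "top"; returns the picture (420x560x3 uint8, blue, green, red); there is no depth.
- optics.camera_info(name): a dict with "camera_matrix" (3x3 intrinsics, pixels), "view" (4x4, takes a point from world to camera coordinates). Camera axes: x right, y up, looking along -z (the intrinsics and any distortion apply to the point x, -y, -z); pixel columns grow to the right and rows downward; lengths in mm; the calibration is good to about 2 mm. A picture is of the moment at which its call begins. camera_info takes no time and is no camera call.
- arm.job_done(): hands the job in; it is judged then, once.
The state is a dict: "clock": time; "joints": joint angles; "joint_vel": joint speeds; "joint_efforts": joint torques, N m; "position": TCP position; "ee_rot": TCP orientation; "contact_force": force on the tool from outside, world axes, zero at the start; "wrist_torque": the same for the moment, N m; "gripper_width": finger opening in mm; "grasp_force": force on a finger pad.
Only numpy, scipy, OpenCV 4.12 (cv2) and the standard library are available. Lean on these libraries where they do the work, as an engineer would, in place of code of your own. Each camera call takes 0.05 s, during which the arm holds its last target. There are 200 camera calls.

### The job

Slide the top chopping board of the stack towards you until it sticks out well over the front edge of its little stand (about 3 to 4 cm), still lying flat, then take it by that overhanging edge. Stand it on edge in the board rack, in front of the board that already leans there, and push the rack's sliding end stop up snug so that both boards are held against the wall with no gap. Leave the other board lying on the stand and do not disturb the jars and tubs.

Things in the scene. Friction and masses are not known exactly. Their poses are not given: they have to be found in the camera images.
- top_board: thin plain wooden chopping board, 130 (x) by 100 (y) by 6 mm, about 90 g, loose, smooth; it lies on an identical board on the stand at the start, roughly flush with it. Origin at the centre of its underside, z through its thickness (up at the start), x along its 130 mm length; its -x edge is the one at the stand's front edge.
- top_board_mid (a point): the centre of the top board (3 mm above its underside)
- lower_board: identical board under the top board, lying loose on the stand; it must stay there. Origin at the centre of its underside.
- stand: low dark wooden shelf, fixed, 150 (x) by 170 (y) by 85 mm high, open below its 16 mm plank (end panels 10 mm back from the front). Origin at the centre of its foot; its front (-x) edge faces the robot roughly; the stack starts 5 to 20 mm behind that edge. Wood on wood is slippery (friction about 0.35); rubber fingertips hold better on it.
- stand_edge (a point): middle of the front edge of the stand's top surface: 75 mm ahead (-x) of the stand's origin, 85 mm up
- rack: board rack, fixed: wooden base 220 (x) by 140 (y) by 12 mm, origin at the centre of its underside. At its far (+x) end a steel wall 120 mm wide and 110 mm high leans back by 0.21 rad (top towards +x). Side rails 7 mm high, 126 mm apart inside, run along x. Boards stand on the base on edge between wall and stop, their faces towards the wall.
- rack_wall (a point): foot of the wall's inner face on the base's top: x = +60 mm, y = 0, z = 12 mm in the rack's frame
- rack_board: identical board that already stands in the rack on its 100 mm edge, loose, leaning flat on the wall; origin at the centre of the face that touches the wall, its x axis points down
- rack_board_mid (a point): the centre of the board already in the rack
- stop (a joint): the rack's sliding end stop, a steel plate 120 mm wide, 6 mm thick, its top 84 mm above the worktop, parallel to the leaning wall, with a 30 mm foot behind it. It slides along the rack's x with 1.5 N friction and stays where left. Value in m: 0 fully open (110 mm between its face and the wall), growing towards the wall; it meets two boards standing flat on the wall at 0.098.
- stop_face (a point): foot of the stop's inner face (towards the wall), y = 0, on the base's top; the back of its plate is 6 mm behind
- salt_shaker: salt shaker, 44 mm wide, 90 mm high, bystander
- blue_tub: tub with a lid, 69 mm wide, 66 mm high, bystander
- brown_jar: dark jar, 72 mm wide, 87 mm high, bystander

How it is judged:
By the outcome, as a careful person would: the job done as asked, in the order asked, and still so for the second after the job is handed in, with the robot touching nothing.
It also fails if it takes over 72 s, if anything falls off the work surface, if the arm or the gripper's body presses on something with over 40 N, if the wrist force passes 120 N, or if a joint passes its speed limit or range.

## Working session

There is one attempt and no reset: what is moved stays moved. The work goes in short steps, Python scripts to look and compute and a tool call to move; the robot and the scene stay as the last step left them, time stands still between calls to the robot, and variables do not carry over. Pictures are saved under pics/ and viewed, at most 10 in all, crops included, and the job is handed in when it is done.

Besides the shell and the picture viewer there is one more tool, called after ">>>" as name([rows], argument=value, ...), one row to a line, values as JSON. step_arm: Moves the arm, as the interface text tells. Its arguments: {"type":"object","properties":{"motion":{"type":"array","items":{"type":"object","properties":{"dr":{"type":"array","items":{"type":"number"}},"slide":{"type":"array","items":{"type":"number"}},"jaw":{"type":"number"}}}}},"required":["motion"]}

```bash
mkdir -p pics
python3 - <<'E'
from bench import arm, optics
import cv2,numpy as np
np.set_printoptions(precision=4,suppress=True)
for n in("scene","top"):
    i=optics.camera_info(n); print(n,i)
    im=optics.get_image(n); cv2.imwrite(f"pics/{n}0.png",im)
s=arm.read_state();print(s)
E
```

```text
scene {'camera_matrix': array([[394.431 ,   0.    , 280.4066],
       [  0.    , 394.431 , 213.047 ],
       [  0.    ,   0.    ,   1.    ]]), 'view': array([[   -0.7914,    -0.6112,    -0.0146,   446.3033],
       [    0.3818,    -0.5127,     0.769 ,  -262.2101],
       [   -0.4775,     0.603 ,     0.639 , -1044.3359],
       [    0.    ,     0.    ,     0.    ,     1.    ]])}
top {'camera_matrix': array([[419.0551,   0.    , 278.2947],
       [  0.    , 419.0551, 209.2559],
       [  0.    ,   0.    ,   1.    ]]), 'view': array([[   -0.0075,    -0.9998,    -0.0184,    32.7949],
       [    0.9896,    -0.0101,     0.1432,  -538.555 ],
       [   -0.1434,    -0.0171,     0.9895, -1570.1499],
       [    0.    ,     0.    ,     0.    ,     1.    ]])}
{'clock': 0.1, 'joints': array([-0.9174,  0.3855,  0.0068, -0.0004, -1.194 , -0.2586]), 'joint_vel': array([ 0.0014, -0.003 ,  0.0046,  0.0015,  0.0016, -0.0015]), 'joint_efforts': array([ -0.0004, -39.3321,  18.8928,   4.198 ,  -0.0026,  -0.    ]), 'position': array([ 240.1777, -576.3982,  208.4293]), 'ee_rot': array([-0.196 ,  0.9806,  0.001 , -0.0002]), 'contact_force': array([ 0.2206, -0.5921,  0.0319]), 'wrist_torque': array([-0.0344, -0.0584,  0.0452]), 'grasp_force': 0.0, 'gripper_width': 85.35272235634268}
```

View pics/scene0.png

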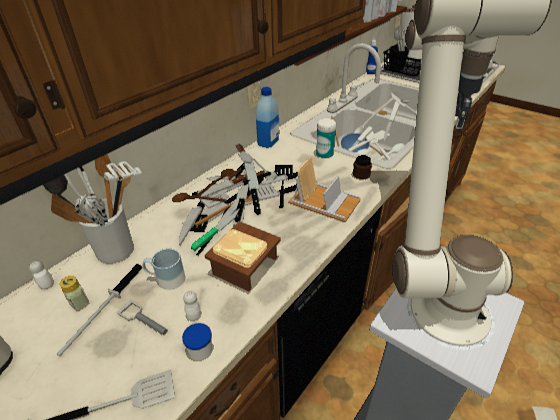

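View pics/top0.png

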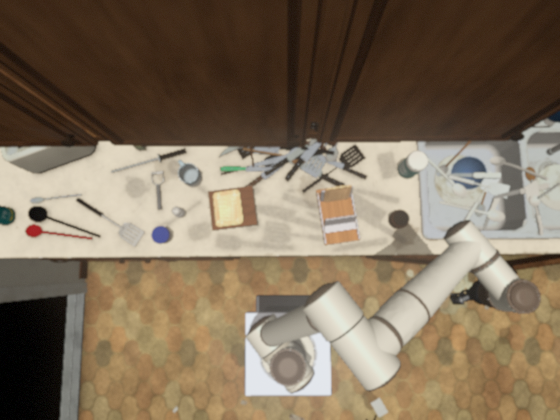

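The scene view shows the stand with the stack near (243,250), and the rack near (328,195). In the top view they are at (232,208) and (338,215). I'll enlarge both for measuring.

Run:
```python
import cv2
a=cv2.imread("pics/top0.png")[178:253,202:366]; cv2.imwrite("pics/topc.png",cv2.resize(a,None,fx=4.8,fy=4.8,interpolation=cv2.INTER_CUBIC))
a=cv2.imread("pics/scene0.png")[150:290,200:370]; cv2.imwrite("pics/scc.png",cv2.resize(a,None,fx=4.2,fy=4.2,interpolation=cv2.INTER_CUBIC))
```

```text
(no output)
```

View pics/topc.png

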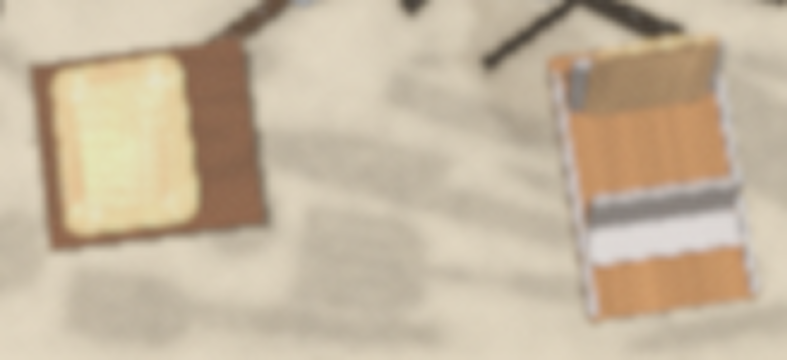

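View pics/scc.png

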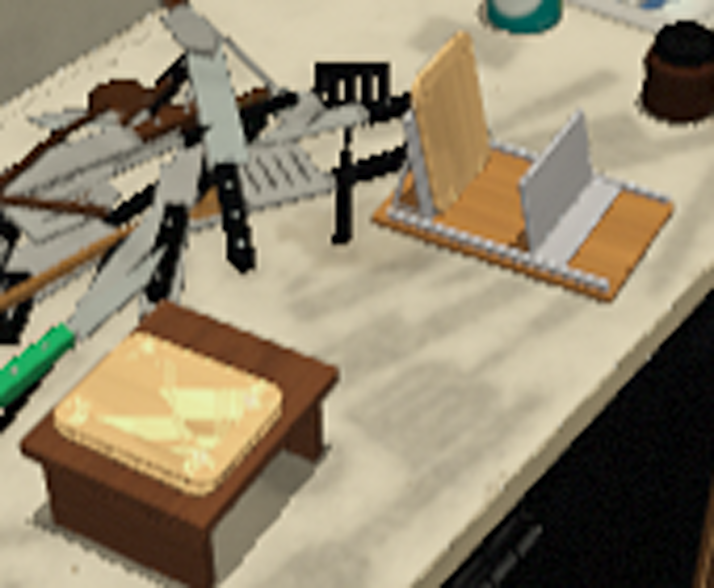

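Top view (enlarged): the stand, with the board offset to its left, spans (32,66) to (268,224). The rack base runs from (592,320) and (755,298) up to (550,57), and the stop plate is at y≈200. I'll fit the poses from these corners.

```bash
cat > h.py <<'E'
import numpy as np
from bench import arm, optics
from scipy.optimize import least_squares
from scipy.spatial.transform import Rotation as R
np.set_printoptions(precision=3,suppress=True)
def proj(n,P):
    i=optics.camera_info(n);V=i["view"];K=i["camera_matrix"]
    c=np.atleast_2d(P)@V[:3,:3].T+V[:3,3]; q=c*[1,-1,-1]
    u=q@K.T; return u[:,:2]/u[:,2:]
def unproj(n,uv,z):
    i=optics.camera_info(n);V=i["view"];K=i["camera_matrix"]
    d=np.linalg.inv(K)@[uv[0],uv[1],1]; d=V[:3,:3].T@(d*[1,-1,-1]); o=-V[:3,:3].T@V[:3,3]
    return o+d*(z-o[2])/d[2]
def fit(obs,x0):
    "obs: (cam, local xyz, uv) -> x,y,yaw"
    def w(p,l): c,s=np.cos(p[2]),np.sin(p[2]); return [p[0]+c*l[0]-s*l[1],p[1]+s*l[0]+c*l[1],l[2]]
    f=lambda p:np.concatenate([(proj(n,w(p,l))-uv).ravel() for n,l,uv in obs])
    r=least_squares(f,x0,x_scale=[10,10,.1]); return r.x,r.fun.reshape(-1,2)
T=lambda u,v:((u+.5)/4.8-.5+202,(v+.5)/4.8-.5+178)
S=lambda u,v:((u+.5)/4.2-.5+200,(v+.5)/4.2-.5+150)
E
python3 - <<'E'
from h import *
x,y,z=75,85,85
st=[("top",(x,y,z),T(32,66)),("top",(x,-y,z),T(243,40)),("top",(-x,-y,z),T(268,224)),("top",(-x,y,z),T(52,248))]
sc=[("scene",(x,-y,z),S(160,303)),("scene",(-x,-y,z),S(338,375)),("scene",(-x,y,z),S(210,528)),("scene",(x,y,z),S(22,445))]
for o in(st,sc,st+sc):print("stand",*fit(o,[520,100,0]))
rt=[("top",(-110,70,12),T(592,320)),("top",(-110,-70,12),T(755,298)),("top",(110,70,12),T(550,57))]
rs=[("scene",(-110,-70,12),S(672,203)),("scene",(-110,70,0),S(612,300)),("scene",(110,70,12),S(373,215))]
for o in(rt,rs,rt+rs):print("rack",*fit(o,[520,-200,0]))
B=[T(59,150),T(190,138),T(130,229),T(120,55)]
print("board mids L,R,F,B"); [print(unproj("top",b,97)) for b in B]
for n,u,z in(("top",T(665,190),84),("top",T(590,208),84),("top",T(737,185),84),("scene",S(522,180),84),("scene",S(578,112),84)):print("stoptop",unproj(n,u,z))
print("jar",unproj("top",(399,218),87),"tub",unproj("top",(161,235),66),"salt",unproj("top",(178,211),90))
E
```

```text
stand [540.311 198.149   0.117] [[-0.251 -0.501]
 [ 0.585 -0.757]
 [ 0.042  0.232]
 [-0.376  0.982]]
stand [538.545 203.665   0.144] [[ 0.599 -0.551]
 [ 0.822 -1.647]
 [-0.374  0.837]
 [-0.937  0.842]]
stand [539.809 201.046   0.132] [[-1.281  0.009]
 [-0.522 -0.908]
 [-0.479 -0.007]
 [-0.817  1.424]
 [ 1.293 -1.221]
 [ 1.171 -2.028]
 [-0.572  0.094]
 [-0.654 -0.218]]
rack [ 521.155 -202.664    0.122] [[-0.9    0.333]
 [ 1.184  0.157]
 [-0.293 -0.525]]
rack [ 523.559 -203.52     0.154] [[ 0.621 -1.066]
 [ 0.073  1.024]
 [-0.697 -0.266]]
rack [ 522.136 -202.787    0.135] [[-0.491  0.252]
 [ 1.519 -0.368]
 [-0.576 -0.509]
 [ 1.02  -0.395]
 [-0.288  1.545]
 [-0.549 -0.452]]
board mids L,R,F,B
[534.37  266.066  97.   ]
[542.71  164.643  97.   ]
[472.46  210.458  97.   ]
[608.601 219.547  97.   ]
stoptop [ 500.235 -202.102   84.   ]
stoptop [ 486.79  -143.896   84.   ]
stoptop [ 503.583 -257.723   84.   ]
stoptop [ 495.192 -150.778   84.   ]
stoptop [ 509.289 -258.889   84.   ]
jar [ 494.71  -418.441   87.   ] tub [441.575 469.533  66.   ] salt [528.678 401.508  90.   ]
```

```bash
cat >> h.py <<'E'
import json
def fr(yaw,zdir=None,ydir=None):
    "tool rotation: tool down with tool y at world angle yaw; or from zdir,ydir"
    if zdir is None: zdir=[0,0,-1]; ydir=[np.cos(yaw),np.sin(yaw),0]
    z=np.array(zdir,float);z/=np.linalg.norm(z); y=np.array(ydir,float); y-=z*(y@z); y/=np.linalg.norm(y)
    return R.from_matrix(np.c_[np.cross(y,z),y,z])
def go(p,r=None):
    s=arm.read_state(); q=R.from_quat(s["ee_rot"])
    open("log.txt","a").write(json.dumps([list(map(float,s[k])) for k in("joints","position","ee_rot")])+"\n")
    print("pos",s["position"],"j",s["joints"],"F",s["contact_force"],"t",round(s["clock"],2),"w",round(s["gripper_width"],1))
    print("slide",q.inv().apply(np.array(p)-s["position"]), "dr",(q.inv()*(r or q)).as_rotvec()/np.radians(8))
E
python3 - <<'E'
from h import *
go([575,217,180],fr(np.radians(95)))
E
```

```text
pos [ 240.178 -576.398  208.429] j [-0.917  0.385  0.007 -0.    -1.194 -0.259] F [ 0.221 -0.592  0.032] t 0.1 w 85.4
slide [-614.119  603.638   29.56 ] dr [ 0.014 -0.003  2.201]
```

>>> step_arm([
  {"slide": [-38,38,0],"dr": [0,0,0.3],"jaw": 40},
  {"slide": [-76,76,0],"dr": [0,0,0.6],"jaw": 40},
  {"slide": [-115,113,0],"dr": [0,0,0.9],"jaw": 40},
  {"slide": [-153,151,0],"dr": [0,0,1.2],"jaw": 40},
  {"slide": [-192,189,0],"dr": [0,0,1.5],"jaw": 40},
  {"slide": [-230,226,0],"dr": [0,0,1.8],"jaw": 40},
  {"slide": [-268,264,0],"dr": [0,0,2.0],"jaw": 40},
  {"slide": [-307,302,0],"dr": [0,0,2.2],"jaw": 40},
])

```text
clock: 1.1
position: [407.7, -178.3, 209.3]
ee_rot: [-0.043, 0.999, 0.0, -0.0]
contact_force: [1.4, -0.7, -0.0]
gripper_width: 40.0
grasp_force: 0.0
```

Run:
```python
from h import *
go([575,217,150],fr(np.radians(95)))
```

```text
pos [ 407.737 -178.324  209.284] j [-0.045  0.073 -0.407 -0.    -1.09  -1.439] F [ 1.434 -0.717 -0.022] t 1.1 w 40.0
slide [-200.835  379.368   59.309] dr [ 0.001 -0.001 -0.005]
```

>>> step_arm([
  {"slide": [-25,47,5],"dr": [0,0,0],"jaw": 40},
  {"slide": [-50,95,10],"dr": [0,0,0],"jaw": 40},
  {"slide": [-75,142,15],"dr": [0,0,0],"jaw": 40},
  {"slide": [-100,190,25],"dr": [0,0,0],"jaw": 40},
  {"slide": [-125,237,35],"dr": [0,0,0],"jaw": 40},
  {"slide": [-150,285,45],"dr": [0,0,0],"jaw": 40},
  {"slide": [-175,332,55],"dr": [0,0,0],"jaw": 40},
  {"slide": [-200,379,60],"dr": [0,0,0],"jaw": 40},
])

```text
clock: 2.1
position: [573.6, 216.4, 148.2]
ee_rot: [-0.044, 0.999, -0.0, -0.001]
contact_force: [0.9, 0.4, 0.2]
gripper_width: 40.0
grasp_force: 0.0
```

Run:
```python
from h import *
go([575,217,110],fr(np.radians(95)))
```

```text
pos [573.611 216.43  148.238] j [ 0.624  0.413 -0.108 -0.    -1.051 -2.107] F [0.866 0.387 0.174] t 2.1 w 40.0
slide [-1.502  0.478 38.235] dr [-0.006 -0.013  0.004]
```

>>> step_arm([
  {"slide": [0,0,20],"dr": [0,0,0],"jaw": 40},
  {"slide": [0,0,38],"dr": [0,0,0],"jaw": 40},
  {"slide": [0,0,46],"dr": [0,0,0],"jaw": 40},
  {"slide": [0,0,48],"dr": [0,0,0],"jaw": 40},
  {"slide": [0,0,49],"dr": [0,0,0],"jaw": 40},
  {"slide": [0,0,50],"dr": [0,0,0],"jaw": 40},
  {"slide": [0,0,51],"dr": [0,0,0],"jaw": 40},
  {"slide": [0,0,52],"dr": [0,0,0],"jaw": 40},
])

```text
clock: 3.1
position: [573.8, 215.0, 97.6]
ee_rot: [-0.044, 0.999, 0.0, 0.0]
contact_force: [0.2, 0.1, 0.6]
gripper_width: 40.2
grasp_force: 0.0
```

>>> step_arm([
  {"slide": [0,0,0.5],"dr": [0,0,0],"jaw": 40},
  {"slide": [0,0,1],"dr": [0,0,0],"jaw": 40},
  {"slide": [0,0,1.5],"dr": [0,0,0],"jaw": 40},
  {"slide": [0,0,2],"dr": [0,0,0],"jaw": 40},
  {"slide": [0,0,2.5],"dr": [0,0,0],"jaw": 40},
  {"slide": [0,0,3],"dr": [0,0,0],"jaw": 40},
  {"slide": [0,0,3.5],"dr": [0,0,0],"jaw": 40},
  {"slide": [0,0,4],"dr": [0,0,0],"jaw": 40},
])

```text
clock: 4.1
position: [573.7, 215.0, 93.4]
ee_rot: [-0.044, 0.999, -0.0, -0.0]
contact_force: [0.6, -0.0, -0.3]
gripper_width: 40.1
grasp_force: 0.0
```

>>> step_arm([
  {"slide": [0,0,0.5],"dr": [0,0,0],"jaw": 40},
  {"slide": [0,0,1],"dr": [0,0,0],"jaw": 40},
  {"slide": [0,0,1.5],"dr": [0,0,0],"jaw": 40},
  {"slide": [0,0,2],"dr": [0,0,0],"jaw": 40},
  {"slide": [0,0,2.5],"dr": [0,0,0],"jaw": 40},
  {"slide": [0,0,3],"dr": [0,0,0],"jaw": 40},
  {"slide": [0,0,3.5],"dr": [0,0,0],"jaw": 40},
  {"slide": [0,0,4],"dr": [0,0,0],"jaw": 40},
])

```text
clock: 5.1
position: [573.7, 215.0, 89.4]
ee_rot: [-0.044, 0.999, 0.0, 0.0]
contact_force: [-0.7, -0.3, -1.1]
gripper_width: 39.5
grasp_force: 0.0
```

>>> step_arm([
  {"slide": [0,0,0.4],"dr": [0,0,0],"jaw": 40},
  {"slide": [0,0,0.8],"dr": [0,0,0],"jaw": 40},
  {"slide": [0,0,1.2],"dr": [0,0,0],"jaw": 40},
  {"slide": [0,0,1.6],"dr": [0,0,0],"jaw": 40},
  {"slide": [0,0,2],"dr": [0,0,0],"jaw": 40},
  {"slide": [0,0,2.2],"dr": [0,0,0],"jaw": 40},
  {"slide": [0,0,2.5],"dr": [0,0,0],"jaw": 40},
  {"slide": [0,0,2.5],"dr": [0,0,0],"jaw": 40},
])

```text
clock: 6.1
position: [573.7, 215.0, 86.9]
ee_rot: [-0.044, 0.999, -0.0, -0.0]
contact_force: [0.9, 0.0, 0.3]
gripper_width: 39.9
grasp_force: 0.0
```

Run:
```python
from h import *
import cv2
a=optics.get_image("scene")[190:300,180:320]; cv2.imwrite("pics/c1.png",cv2.resize(a,None,fx=5,fy=5,interpolation=cv2.INTER_CUBIC))
P=[]
for l in open("log.txt"):
    pass
s=arm.read_state(); print(s["contact_force"],s["position"],s["joint_efforts"], [ (proj("scene",[573.7,215,86.9])-[180,190])*5])
```

```text
[ 0.944  0.163 -0.432] [573.686 214.987  86.903] [ -0.    -40.737  16.071   3.57   -0.001   0.   ] [array([[257.716, 265.922]])]
```

View pics/c1.png

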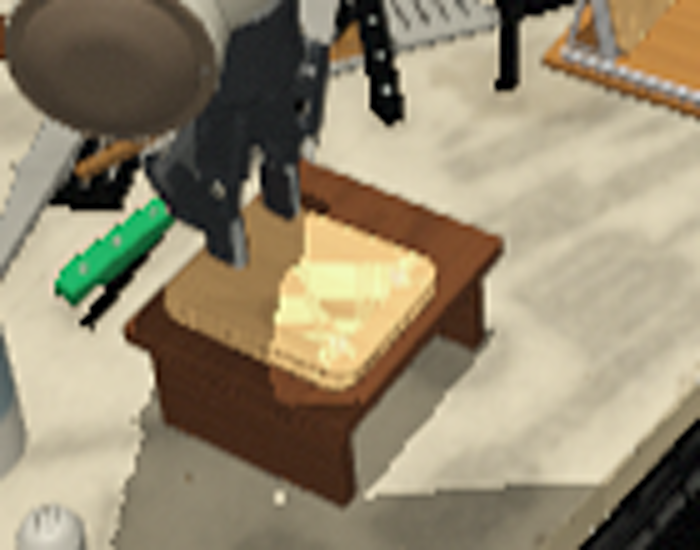

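The fingertips at (237,265) and (287,215) hover just above the board's rear half, about 10 mm above the nominal TCP as the open pads imply. I'll keep feeling downwards.

>>> step_arm([
  {"slide": [0,0,0.4],"dr": [0,0,0],"jaw": 40},
  {"slide": [0,0,0.8],"dr": [0,0,0],"jaw": 40},
  {"slide": [0,0,1.2],"dr": [0,0,0],"jaw": 40},
  {"slide": [0,0,1.6],"dr": [0,0,0],"jaw": 40},
  {"slide": [0,0,2],"dr": [0,0,0],"jaw": 40},
  {"slide": [0,0,2.2],"dr": [0,0,0],"jaw": 40},
  {"slide": [0,0,2.5],"dr": [0,0,0],"jaw": 40},
  {"slide": [0,0,2.5],"dr": [0,0,0],"jaw": 40},
])

```text
clock: 7.15
position: [573.7, 215.0, 84.4]
ee_rot: [-0.044, 0.999, -0.0, -0.0]
contact_force: [-0.3, -0.3, -0.3]
gripper_width: 40.2
grasp_force: 0.0
```

>>> step_arm([
  {"slide": [0,0,0.3],"dr": [0,0,0],"jaw": 40},
  {"slide": [0,0,0.6],"dr": [0,0,0],"jaw": 40},
  {"slide": [0,0,0.9],"dr": [0,0,0],"jaw": 40},
  {"slide": [0,0,1.2],"dr": [0,0,0],"jaw": 40},
  {"slide": [0,0,1.5],"dr": [0,0,0],"jaw": 40},
  {"slide": [0,0,1.8],"dr": [0,0,0],"jaw": 40},
  {"slide": [0,0,2.1],"dr": [0,0,0],"jaw": 40},
  {"slide": [0,0,2.4],"dr": [0,0,0],"jaw": 40},
])

```text
clock: 8.15
position: [573.7, 215.0, 82.0]
ee_rot: [-0.044, 0.999, 0.0, 0.0]
contact_force: [-0.2, 0.9, -0.3]
gripper_width: 40.0
grasp_force: 0.0
```

Run:
```python
from h import *
import cv2
im=optics.get_image("scene"); cv2.imwrite("pics/c2full.png",im)
a=im[210:260,200:270]; cv2.imwrite("pics/c2.png",cv2.resize(a,None,fx=10,fy=10,interpolation=cv2.INTER_CUBIC))
for p in ([580,215,82],[574,215+20,97],[574,215-20,97],[574,215+34,97]): print(((proj("scene",p)-[200,210])*10))
```

```text
[[301.051 334.939]]
[[262.767 345.201]]
[[358.903 267.512]]
[[228.129 373.192]]
```

View pics/c2.png

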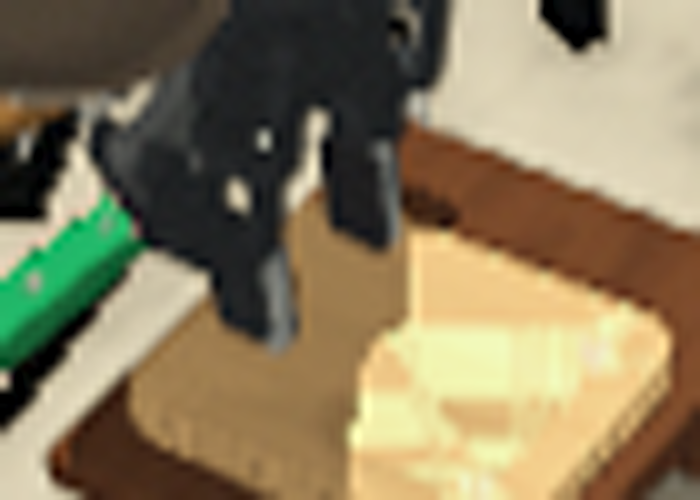

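Fingertips at (270,345) and (370,245) appear almost on the board. One more touch step.

>>> step_arm([
  {"slide": [0,0,0.4],"dr": [0,0,0],"jaw": 40},
  {"slide": [0,0,0.8],"dr": [0,0,0],"jaw": 40},
  {"slide": [0,0,1.2],"dr": [0,0,0],"jaw": 40},
  {"slide": [0,0,1.6],"dr": [0,0,0],"jaw": 40},
  {"slide": [0,0,2],"dr": [0,0,0],"jaw": 40},
  {"slide": [0,0,2.4],"dr": [0,0,0],"jaw": 40},
  {"slide": [0,0,2.8],"dr": [0,0,0],"jaw": 40},
  {"slide": [0,0,3],"dr": [0,0,0],"jaw": 40},
])

```text
clock: 9.2
position: [573.7, 215.0, 79.0]
ee_rot: [-0.044, 0.999, -0.0, -0.0]
contact_force: [-0.6, 0.4, 0.2]
gripper_width: 39.9
grasp_force: 0.0
```

>>> step_arm([
  {"slide": [0,0,0.4],"dr": [0,0,0],"jaw": 40},
  {"slide": [0,0,0.8],"dr": [0,0,0],"jaw": 40},
  {"slide": [0,0,1.2],"dr": [0,0,0],"jaw": 40},
  {"slide": [0,0,1.6],"dr": [0,0,0],"jaw": 40},
  {"slide": [0,0,2],"dr": [0,0,0],"jaw": 40},
  {"slide": [0,0,2.4],"dr": [0,0,0],"jaw": 40},
  {"slide": [0,0,2.7],"dr": [0,0,0],"jaw": 40},
  {"slide": [0,0,3],"dr": [0,0,0],"jaw": 40},
])

```text
clock: 10.2
position: [573.7, 215.0, 76.0]
ee_rot: [-0.044, 0.999, -0.0, -0.0]
contact_force: [0.0, 0.3, 0.1]
gripper_width: 39.9
grasp_force: 0.0
```

Run:
```python
from h import *
import cv2
im=optics.get_image("scene"); cv2.imwrite("pics/c3full.png",im)
a=im[210:260,200:270]; b=cv2.imread("pics/scene0.png")[210:260,200:270]
cv2.imwrite("pics/c3.png",cv2.resize(np.vstack([a,b]),None,fx=6,fy=6,interpolation=cv2.INTER_CUBIC))
s=arm.read_state(); print(s["joints"],s["contact_force"])
V=optics.camera_info("scene")["view"]
for px in ((228.5,244.3),(238.5,234)):
  for z in (88,92,97,102): print(px,z,unproj("scene",px,z))
```

```text
[ 0.622  0.485 -0.194  0.    -0.892 -2.106] [ 0.132  0.013 -0.33 ]
(228.5, 244.3) 88 [576.68 224.36  88.  ]
(228.5, 244.3) 92 [573.52  227.122  92.   ]
(228.5, 244.3) 97 [569.571 230.574  97.   ]
(228.5, 244.3) 102 [565.621 234.026 102.   ]
(238.5, 234) 88 [583.038 175.026  88.   ]
(238.5, 234) 92 [579.847 178.039  92.   ]
(238.5, 234) 97 [575.857 181.805  97.   ]
(238.5, 234) 102 [571.867 185.57  102.   ]
```

View pics/c3.png

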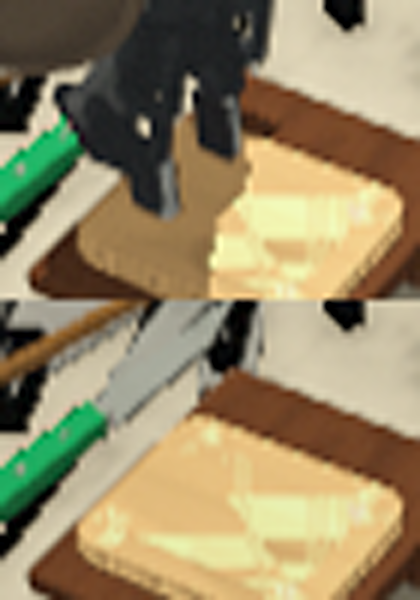

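>>> step_arm([
  {"slide": [0,0,0.6],"dr": [0,0,0],"jaw": 40},
  {"slide": [0,0,1.2],"dr": [0,0,0],"jaw": 40},
  {"slide": [0,0,1.8],"dr": [0,0,0],"jaw": 40},
  {"slide": [0,0,2.4],"dr": [0,0,0],"jaw": 40},
  {"slide": [0,0,3],"dr": [0,0,0],"jaw": 40},
  {"slide": [0,0,3.4],"dr": [0,0,0],"jaw": 40},
  {"slide": [0,0,3.7],"dr": [0,0,0],"jaw": 40},
  {"slide": [0,0,4],"dr": [0,0,0],"jaw": 40},
])

```text
clock: 11.25
position: [574.1, 215.1, 73.7]
ee_rot: [-0.044, 0.999, 0.0, 0.001]
contact_force: [-3.2, -0.6, 9.0]
gripper_width: 40.4
grasp_force: 4.3
```

>>> step_arm([
  {"slide": [0,0,-3],"dr": [0,0,0],"jaw": 40},
  {"slide": [0,0,-7],"dr": [0,0,0],"jaw": 40},
  {"slide": [-25,0,-7],"dr": [0,0,0],"jaw": 40},
  {"slide": [-52,0,-7],"dr": [0,0,0],"jaw": 40},
  {"slide": [-52,0,-7],"dr": [0,0,0],"jaw": 40},
  {"slide": [-52,0,-3],"dr": [0,0,0],"jaw": 40},
  {"slide": [-52,0,1],"dr": [0,0,0],"jaw": 40},
  {"slide": [-52,0,1],"dr": [0,0,0],"jaw": 40},
])

```text
clock: 12.25
position: [624.7, 219.4, 70.5]
ee_rot: [-0.044, 0.999, -0.0, -0.001]
contact_force: [0.8, -0.1, -0.3]
gripper_width: 39.9
grasp_force: 0.0
```

>>> step_arm([
  {"slide": [4,0,0],"dr": [0,0,0],"jaw": 40},
  {"slide": [8,0,0],"dr": [0,0,0],"jaw": 40},
  {"slide": [12,0,0],"dr": [0,0,0],"jaw": 40},
  {"slide": [16,0,0],"dr": [0,0,0],"jaw": 40},
  {"slide": [20,0,0],"dr": [0,0,0],"jaw": 40},
  {"slide": [25,0,0],"dr": [0,0,0],"jaw": 40},
  {"slide": [30,0,0],"dr": [0,0,0],"jaw": 40},
  {"slide": [35,0,0],"dr": [0,0,0],"jaw": 40},
])

```text
clock: 13.25
position: [590.5, 216.5, 71.2]
ee_rot: [-0.044, 0.999, 0.0, 0.0]
contact_force: [0.6, 0.1, 1.1]
gripper_width: 39.9
grasp_force: 0.6
```

Run:
```python
from h import *
import cv2
go([0,0,0])
im=optics.get_image("scene"); 
a=im[200:290,195:295]
cv2.imwrite("pics/c4.png",cv2.resize(a,None,fx=6,fy=6,interpolation=cv2.INTER_CUBIC))
```

```text
pos [590.462 216.548  71.205] j [ 0.608  0.513 -0.156  0.    -0.9   -2.092] F [0.553 0.141 1.059] t 13.25 w 39.9
slide [ 607.193 -164.007   70.905] dr [0. 0. 0.]
```

View pics/c4.png

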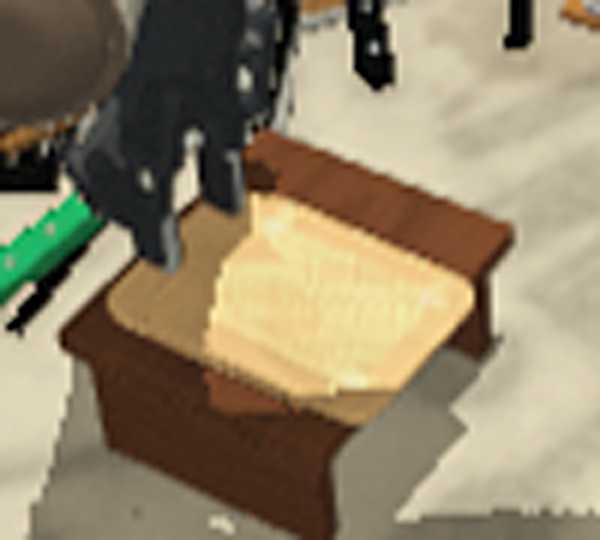

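The top board moved evenly towards the front. Its right front corner is now at (470,290) in the crop, roughly over the stand edge, and the lower board is still in place. I'll push it the rest of the way.

>>> step_arm([
  {"slide": [4,0,0],"dr": [0,0,0],"jaw": 40},
  {"slide": [8,0,0],"dr": [0,0,0],"jaw": 40},
  {"slide": [12,0,0],"dr": [0,0,0],"jaw": 40},
  {"slide": [16,0,0],"dr": [0,0,0],"jaw": 40},
  {"slide": [20,0,0],"dr": [0,0,0],"jaw": 40},
  {"slide": [22,0,0],"dr": [0,0,0],"jaw": 40},
  {"slide": [22,0,0],"dr": [0,0,0],"jaw": 40},
  {"slide": [16,0,0],"dr": [0,0,0],"jaw": 40},
])

```text
clock: 14.3
position: [574.3, 214.9, 70.8]
ee_rot: [-0.044, 0.999, -0.0, -0.001]
contact_force: [0.5, 0.9, 0.5]
gripper_width: 40.3
grasp_force: 0.0
```

>>> step_arm([
  {"slide": [-5,0,-30],"dr": [0,0,0],"jaw": 40},
  {"slide": [0,0,-70],"dr": [0,0,0],"jaw": 40},
  {"slide": [10,-20,-110],"dr": [0,0,0],"jaw": 30},
  {"slide": [40,-50,-130],"dr": [0,0,0],"jaw": 30},
  {"slide": [60,-100,-130],"dr": [0,-1,0],"jaw": 30},
  {"slide": [80,-150,-130],"dr": [0,-2,0],"jaw": 30},
  {"slide": [100,-200,-130],"dr": [0,-3,0],"jaw": 30},
  {"slide": [110,-230,-130],"dr": [0,-3,0],"jaw": 30},
])

```text
clock: 15.3
position: [475.9, -28.2, 195.0]
ee_rot: [-0.042, 0.978, 0.007, 0.202]
contact_force: [0.6, -0.7, 0.3]
gripper_width: 30.2
grasp_force: 0.0
```

```bash
python3 - <<'E'
from h import *
import cv2
go([0,0,0]); print(fr(0).as_matrix(), R.from_quat(arm.read_state()["ee_rot"]).as_matrix())
im=optics.get_image("scene"); cv2.imwrite("pics/s5.png",im)
t=optics.get_image("top"); cv2.imwrite("pics/t5.png",t)
a=cv2.resize(im[200:290,195:295],None,fx=5,fy=5,interpolation=cv2.INTER_CUBIC)
b=cv2.resize(t[180:243,205:265],None,fx=5,fy=5,interpolation=cv2.INTER_CUBIC)
b=cv2.copyMakeBorder(b,0,450-b.shape[0],0,0,cv2.BORDER_CONSTANT)
cv2.imwrite("pics/c5.png",np.hstack([a,b]))
E
cat log.txt
```

```text
pos [475.94  -28.244 194.975] j [ 0.35  -0.064 -0.736  0.217 -0.515 -2.003] F [ 0.597 -0.711  0.297] t 15.3 w 30.2
slide [510.321  69.593  -7.822] dr [0. 0. 0.]
[[ 0.  1.  0.]
 [ 1.  0.  0.]
 [ 0.  0. -1.]] [[-0.915 -0.086  0.395]
 [-0.08   0.996  0.032]
 [-0.396 -0.003 -0.918]]
[[-0.9174126662804782, 0.38549239689156994, 0.006778251553491234, -0.00043639836890632574, -1.1940227960579737, -0.25860385503241373], [240.17772131384004, -576.3981760461419, 208.42929889879264], [-0.1960315764561963, 0.9805970825991027, 0.0009604758610989526, -0.0002451863517855285]]
[[-0.04510144450066633, 0.07343715169420083, -0.4073501529608019, -0.00014305744167805883, -1.0901834872468665, -1.4390363166893456], [407.7367110045872, -178.32407502848022, 209.28421218688868], [-0.043282682034581986, 0.9990628597860922, 7.087864089498306e-05, -8.129050783260922e-05]]
[[0.6243881974079342, 0.41314743473609356, -0.10826964790762908, -0.00021860842606179212, -1.0513436450723999, -2.1072961268968355], [573.6106985381704, 216.4298296324826, 148.2380478778788], [-0.04387573531271491, 0.9990365089125178, -0.00045933309900753625, -0.0008733405758749353]]
[[0.608461622795097, 0.5134115482455679, -0.15642852694687392, 0.00011346714216140262, -0.9004860704881041, -2.091623971623171], [590.46248971603, 216.5475490838987, 71.20493640155188], [-0.04383816841087924, 0.9990386167438944, 8.823639974529814e-05, 0.00022239416194261307]]
[[0.3503388488802991, -0.0636178781631269, -0.7360613740283464, 0.21655142429483237, -0.5148052722490112, -2.0025302555997855], [475.94045748058727, -28.243765149102092, 194.97504965762423], [-0.04241771983765641, 0.9784549727174726, 0.00735814372066375, 0.20192191839721121]]
```

View pics/c5.png

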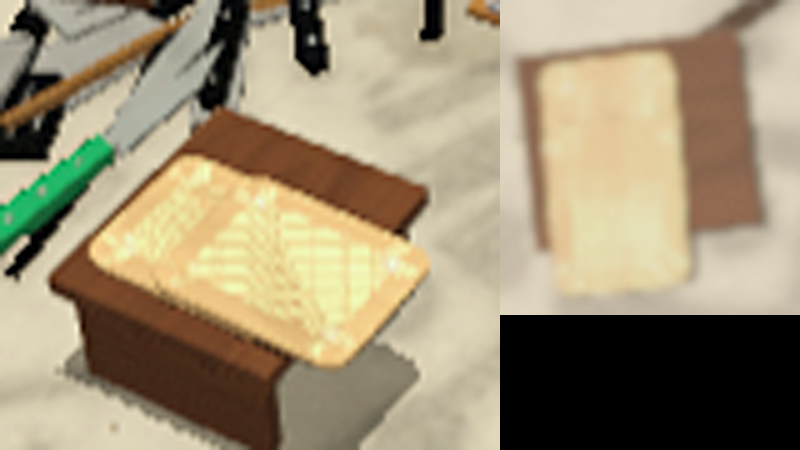

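The top board overhangs the stand's front by about 35 mm (front edge at row 292 against the stand line at row about 241 in the right crop), lying flat. The lower board stayed. Next I'll fit the arm kinematics from the logged states, to plan the horizontal grasp.

```bash
cat > kin.py <<'E'
from h import *
L=[json.loads(l) for l in open("log.txt")]
def fk(q,p,sg):
    a1,d1,L2,L3,o,d6,b,off=p
    r=lambda ax,t:R.from_rotvec(np.array(ax)*t)
    A=r([0,0,1],q[0]); B=A*r([0,1,0],q[1]); C=B*r([0,1,0],-q[2]); D=C*r([1,0,0],sg[0]*q[3]); E=D*r([0,1,0],-q[4]); F=E*r([1,0,0],sg[1]*q[5]+off)
    pos=A.apply([a1,b,d1])+B.apply([0,0,L2])+C.apply([L3,0,o])+F.apply([d6,0,0])
    return pos,F*R.from_matrix(np.array([[0,0,1.],[0,1,0],[-1,0,0]])),A.apply([a1,b,d1])+B.apply([0,0,L2])
def res(p,sg):
    o=[]
    for q,x,e in L:
        P,Q,_=fk(q,p,sg); o+=list(P-x)+list(300*(R.from_quat(e).inv()*Q).as_rotvec())
    o+=list(.005*(np.array(p)-P0)[:6])
    return np.array(o)
P0=np.array([0,300,400,400,0,250,-160,0])
def model():
    best=None
    for s4 in(1,-1):
        for s6 in(1,-1):
            for off in(0,1.57,3.14,-1.57):
                p0=P0.copy().astype(float);p0[7]=off
                r=least_squares(res,p0,args=((s4,s6),))
                if best is None or r.cost<best[0].cost: best=(r,(s4,s6))
    return best
if __name__=="__main__":
    r,s=model(); print(r.cost,s,r.x); print(r.fun[:-6].reshape(-1,6))
E
python3 kin.py
python3 - <<'E'
from h import *
t=lambda u,v:((u-500+.5)/5-.5+205,(v+.5)/5-.5+180)
print("front L,R corners", unproj("top",t(556,293),97),unproj("top",t(691,289),97))
print("edges mid L,R",unproj("top",t(546,175),97),unproj("top",t(682,170),97),"rear",unproj("top",t(610,54),97),"front",unproj("top",t(622,292),97))
g=lambda u,v:((u+.5)/5-.5+195,(v+.5)/5-.5+200)
print("scene front mid",unproj("scene",g(385,320),97),"right",unproj("scene",g(320,215),97),"left",unproj("scene",g(215,320),97))
E
```

```text
163.87942941953494 (-1, -1) [  37.773  232.709  577.238  389.863  -28.962  390.971 -157.552    4.712]
[[  2.973  -0.138  -2.866   0.      0.      0.   ]
 [ -2.93    2.391   2.155  -0.      0.      0.   ]
 [ -0.929   2.117   2.863  -0.      0.      0.   ]
 [ -0.594   2.317   8.596  -0.      0.      0.   ]
 [  2.909  -8.557 -10.745  -0.      0.      0.   ]]
front L,R corners [425.326 257.463  97.   ] [427.381 158.115  97.   ]
edges mid L,R [512.861 266.109  97.   ] [515.591 165.197  97.   ] rear [603.52 219.51  97.  ] front [425.629 208.864  97.   ]
scene front mid [425.822 215.139  97.   ] right [505.794 174.219  97.   ] left [498.78  269.921  97.   ]
```

```bash
cat > k2.py <<'E'
import kin; from kin import *
def fk(q,p,sg=(-1,-1)):
    a1,d1,L2,L3,o,d6,b,b2,e=p; off=4.712389
    r=lambda ax,t:R.from_rotvec(np.array(ax)*t)
    A=r([0,0,1],q[0]); B=A*r([0,1,0],q[1]); C=B*r([0,1,0],-q[2]); D=C*r([1,0,0],sg[0]*q[3]); E=D*r([0,1,0],-q[4]); F=E*r([1,0,0],sg[1]*q[5]+off)
    el=A.apply([a1,b,d1])+B.apply([0,0,L2]); w=el+C.apply([L3,0,o])
    return w+D.apply([0,b2,0])+E.apply([d6,0,e]),F*R.from_matrix(np.array([[0,0,1.],[0,1,0],[-1,0,0]])),el,w
def res(p,m,w=.002):
    return np.concatenate([fk(q,p*m)[0]-x for q,x,_ in L]+[w*(p-P0)])
P0=np.array([0,250,400,400,0,250,-80,-80,0.])
if __name__=="__main__":
  for m in ([1]*9,[1,1,1,1,1,1,1,0,1],[1,1,1,1,1,1,1,1,0],[0,1,1,1,1,1,0,1,0],[0,1,1,1,1,1,0,1,1],[0,1,1,1,1,1,1,1,1]):
    m=np.array(m); r=least_squares(res,P0,args=(m,)); print(m,round(r.cost,2),r.x*m); print(np.abs(r.fun[:-9]).max())
E
python3 k2.py
```

```text
[1 1 1 1 1 1 1 1 1] 0.09 [-22.457 187.033 564.942 421.94   -0.109 345.899 -60.519 -99.282  22.396]
0.024488690871606877
[1 1 1 1 1 1 1 0 1] 0.13 [ -59.3    230.387  565.022  422.167   -0.283  389.05  -159.801   -0.
   59.134]
0.0649684713737031
[1 1 1 1 1 1 1 1 0] 0.11 [   0.015  160.629  564.897  421.791   -0.014  319.618   -0.049 -159.75
    0.   ]
0.0036752351056463795
[0 1 1 1 1 1 0 1 0] 0.09 [   0.     160.608  564.894  421.804   -0.004  319.598   -0.    -159.8
    0.   ]
0.0015030002905405127
[0 1 1 1 1 1 0 1 1] 0.09 [   0.     160.607  564.894  421.803   -0.004  319.597   -0.    -159.8
    0.002]
0.0017223703889044373
[0 1 1 1 1 1 1 1 1] 0.11 [   0.     160.698  564.893  421.755   -0.029  319.687   -0.235 -159.565
    0.056]
0.009784753277372715
```

```bash
cat > ik.py <<'E'
from k2 import *
P=np.array([0,160.608,564.894,421.804,0,319.598,0,-159.8,0])
lo=np.array([-3.14,-1.21,-1.07,-3.16,-2.99,-3.1]);hi=np.array([3.14,2.06,1.41,2.05,-.16,3.1])
def ik(pos,rot,q0):
    f=lambda q:np.r_[(fk(q,P)[0]-pos)/100,(rot.inv()*fk(q,P)[1]).as_rotvec()]
    r=least_squares(f,np.clip(q0,lo+.01,hi-.01),bounds=(lo,hi)); return r.x,np.abs(r.fun).max()
def allik(pos,rot,n=40,seed=0):
    g=np.random.default_rng(seed); S=[]
    for _ in range(n):
        q,e=ik(pos,rot,g.uniform(lo,hi))
        if e<1e-3 and not any(np.abs(q-s).max()<.02 for s in S): S.append(q)
    return S
if __name__=="__main__":
  for psi in (0,-20,-40,-60,30,60):
    a=np.radians(psi)+.05
    d=np.array([np.cos(a),np.sin(a),0])
    for up in(1,-1):
      for q in allik(np.array([458,212,94.]),fr(0,d,[0,0,up])): 
        x=fk(q,P); print(psi,up,q,"elbow",x[2].round(),"w",x[3].round(), "w2",(np.array([458,212,94])-d*319.6).round())
E
python3 ik.py
```

```text
-40 1 [ 1.199  0.83  -1.015  1.305 -1.497 -0.264] elbow [152. 388. 542.] w [110. 282. 136.] w2 [203. 405.  94.]
-40 -1 [ 1.199  0.83  -1.015  1.305 -1.497  2.877] elbow [152. 388. 542.] w [110. 282. 136.] w2 [203. 405.  94.]
-60 1 [ 1.206  0.881 -0.724  0.939 -1.551 -0.027] elbow [156. 407. 520.] w [150. 394.  98.] w2 [285. 480.  94.]
30 1 [-0.285  1.233 -0.994 -2.171 -1.981  0.528] elbow [ 512. -150.  348.] w [264. -77.  13.] w2 [190.  39.  94.]
30 -1 [-0.285  1.233 -0.994 -2.171 -1.981 -2.614] elbow [ 512. -150.  348.] w [264. -77.  13.] w2 [190.  39.  94.]
60 1 [-0.309  0.855 -0.598 -1.734 -1.551 -0.117] elbow [ 406. -130.  532.] w [ 453. -145.  113.] w2 [312. -72.  94.]
60 -1 [-0.309  0.855 -0.598 -1.734 -1.551  3.024] elbow [ 406. -130.  532.] w [ 453. -145.  113.] w2 [312. -72.  94.]
```

```bash
cat > plan.py <<'E'
from ik import *
from scipy.spatial.transform import Slerp
def bframe(x,y): # columns
    x=np.array(x,float);x/=np.linalg.norm(x);y=np.array(y,float);y-=x*(x@y);y/=np.linalg.norm(y)
    return R.from_matrix(np.c_[x,y,np.cross(x,y)])
yb=.05; Bf=np.array([426,212,94.])  # front mid of board, mid thickness
B0=bframe([np.cos(yb),np.sin(yb),0],[-np.sin(yb),np.cos(yb),0])
RK=np.array([522,-203,0]); yr=.13; RR=R.from_rotvec([0,0,yr])
def tool_grasp(psi,up):
    a=np.radians(psi)+yb; return fr(0,[np.cos(a),np.sin(a),0],[0,0,up])
def place(T0,R0,xfoot,lean,zfoot=12):
    "tool pose for the board standing with foot mid at rack x=xfoot"
    rel=B0.inv().apply(T0-Bf); rr=B0.inv()*R0
    B=RR*bframe([-np.sin(lean),0,-np.cos(lean)],[0,1,0])
    foot=RK+RR.apply([xfoot,0,zfoot]); front=foot-B.apply([130,0,0])
    return front+B.apply(rel),B*rr
def track(ws,q):
    "ws: list (pos,rot,n)"
    p,r=fk(q,P)[:2]
    for i,(a,b,n) in enumerate(ws):
        S=Slerp([0,1],R.concatenate([r,b])); mj=0;me=0
        for t in np.linspace(0,1,n+1)[1:]:
            q2,e=ik(p+(a-p)*t,S(t),q); mj=max(mj,np.abs(q2-q).max());me=max(me,e);q=q2
        p,r=a,b; x=fk(q,P); print(i,"err %.4f jump %.2f"%(me,mj),q,"w",x[3].round())
    return q
if __name__=="__main__":
  q0=arm.read_state()["joints"]
  for psi in(-50,-60,-70):
   for up in(1,-1):
    R0=tool_grasp(psi,up); d=R0.apply([0,0,1]); T0=np.array([451,206,94.])
    pp,pr=place(T0,R0,40,.12)
    print("psi",psi,up,pp)
    track([(np.array([380,150,320.]),R0,16),(T0-d*100+[0,0,120],R0,8),(T0-d*100,R0,8),(T0,R0,6),(T0+[-30,0,180],R0,8),(np.array([420,0,400]),pr,16),(pp+[0,0,150],pr,10),(pp,pr,8)],q0)
E
python3 plan.py
```

```text
psi -50 1 [ 575.104 -203.361  116.574]
0 err 0.9456 jump 3.22 [-0.113 -0.565 -1.07  -2.957 -0.25  -0.27 ] w [ 66.  -8. 434.]
1 err 0.9407 jump 0.06 [ 0.249 -0.155 -1.07  -3.16  -0.374 -0.31 ] w [165.  42. 384.]
2 err 0.9256 jump 0.04 [ 0.261  0.129 -1.07  -3.16  -0.409 -0.476] w [218.  58. 328.]
3 err 0.9078 jump 0.03 [ 0.085  0.2   -1.07  -3.16  -0.554 -0.348] w [236.  20. 311.]
4 err 0.8385 jump 0.07 [ 0.068 -0.272 -1.07  -3.146 -0.407 -0.185] w [142.  10. 403.]
5 err 1.0195 jump 0.15 [-0.433 -0.577 -0.989 -3.16  -0.16   1.185] w [ 71. -33. 465.]
6 err 0.9794 jump 0.06 [-0.619  0.019 -0.732 -3.16  -0.16   1.167] w [ 260. -185.  438.]
7 err 0.7189 jump 0.03 [-0.616  0.257 -0.744 -3.16  -0.16   1.078] w [ 303. -214.  352.]
psi -50 -1 [ 575.104 -203.361  116.574]
0 err 0.0000 jump 0.25 [ 1.4    0.32  -1.001  0.934 -1.722 -2.941] w [ 48. 278. 288.]
1 err 0.0000 jump 0.04 [ 1.45   0.649 -0.762  0.875 -1.674 -3.019] w [ 49. 406. 194.]
2 err 0.0599 jump 0.03 [ 1.445  0.865 -0.731  0.843 -1.53  -3.1  ] w [ 53. 416. 105.]
3 err 0.1112 jump 0.04 [ 1.226  0.822 -0.832  1.026 -1.472 -3.1  ] w 
[... 2582 characters left out ...]
61  116.574]
0 err 0.0000 jump 0.26 [ 1.284  0.443 -0.742  0.723 -1.866 -2.89 ] w [113. 384. 280.]
1 err 0.0000 jump 0.05 [ 1.305  0.77  -0.415  0.702 -1.871 -2.896] w [145. 532. 175.]
2 err 0.0000 jump 0.02 [ 1.31   0.957 -0.404  0.671 -1.736 -3.012] w [142. 531.  73.]
3 err 0.0000 jump 0.03 [ 1.182  0.91  -0.595  0.789 -1.618 -3.095] w [180. 438.  86.]
4 err 0.0000 jump 0.04 [ 1.234  0.594 -0.612  0.77  -1.838 -2.891] w [154. 440. 234.]
5 err 0.0000 jump 0.13 [ 0.89   0.175 -0.575  0.744 -1.838 -0.888] w [256. 316. 429.]
6 err 0.0000 jump 0.06 [ 0.263  0.41  -0.679  1.254 -1.344 -0.956] w [406. 109. 305.]
7 err 0.0000 jump 0.04 [ 0.23   0.633 -0.776  1.372 -1.252 -1.274] w [391.  92. 200.]
```

```bash
cat >> plan.py <<'E'
def seg(A,B):
    "slide/dr from pose A to B in A's axes"
    return A[1].inv().apply(B[0]-A[0]).round(1),((A[1].inv()*B[1]).as_rotvec()/np.radians(8)).round(2)
E
python3 - <<'E'
from plan import *
s=arm.read_state(); q0=s["joints"]; p0=s["position"]; r=R.from_quat(s["ee_rot"])
R0=tool_grasp(-50,1); d=R0.apply([0,0,1]); T0=np.array([451,206,94.])
pp,pr=place(T0,R0,40,.12)
rz=lambda u:r*R.from_rotvec([0,0,np.radians(8*u)])
W=[(p0+[-30,20,60],rz(-10.4)),(p0+[-60,60,130],rz(-20.8)),(np.array([390,140,320.]),R0),(T0-d*90+[0,0,110],R0),(T0-d*90,R0),(T0,R0),(T0+[-30,0,190],R0),(np.array([420,0,400]),pr),(pp+[0,0,120],pr),(pp,pr)]
track([(a,b,10) for a,b in W],q0)
A=(p0,r)
for w in W[:5]: print(seg(A,w)); A=w
E
```

```text
0 err 0.0000 jump 0.14 [ 0.448 -0.189 -0.668  0.223 -0.712 -0.624] w [242. 116. 521.]
1 err 0.0000 jump 0.13 [ 0.629 -0.297 -0.581  0.263 -0.941  0.67 ] w [194. 141. 583.]
2 err 0.0000 jump 0.19 [ 1.358  0.312 -1.018  0.974 -1.708  0.198] w [ 58. 268. 289.]
3 err 0.0000 jump 0.04 [ 1.431  0.662 -0.779  0.892 -1.653  0.101] w [ 56. 398. 188.]
4 err 0.0000 jump 0.02 [ 1.432  0.872 -0.772  0.888 -1.524 -0.057] w [ 55. 398. 103.]
5 err 0.0000 jump 0.02 [ 1.231  0.849 -0.891  1.094 -1.492 -0.15 ] w [118. 333. 118.]
6 err 0.0000 jump 0.04 [ 1.311  0.464 -0.886  1.019 -1.688  0.187] w [ 89. 333. 254.]
7 err 0.0000 jump 0.24 [ 0.819  0.084 -0.403  0.585 -1.756  2.413] w [287. 307. 526.]
8 err 0.0000 jump 0.07 [ 0.235  0.357 -0.545  0.968 -1.155  2.452] w [446. 107. 359.]
9 err 0.0000 jump 0.03 [ 0.195  0.501 -0.68   1.129 -0.998  2.189] w [423.  84. 266.]
(array([  1.5,  22.4, -66.3]), array([  0. ,  -0. , -10.4]))
(array([-42.6,   0.9, -74.8]), array([  0. ,   0. , -10.4]))
(array([-50.9, -99.6,  -0.2]), array([-9.61,  2.57, -7.22]))
(array([  89.6, -116. ,  -96.9]), array([0., 0., 0.]))
(array([   0., -110.,    0.]), array([0., 0., 0.]))
```

>>> step_arm([
  {"slide": [0,3,-8],"dr": [0,0,-1.3],"jaw": 30},
  {"slide": [0,6,-16],"dr": [0,0,-2.6],"jaw": 30},
  {"slide": [0,9,-25],"dr": [0,0,-3.9],"jaw": 30},
  {"slide": [1,11,-33],"dr": [0,0,-5.2],"jaw": 30},
  {"slide": [1,14,-41],"dr": [0,0,-6.5],"jaw": 30},
  {"slide": [1,17,-50],"dr": [0,0,-7.8],"jaw": 30},
  {"slide": [1,20,-58],"dr": [0,0,-9.1],"jaw": 30},
  {"slide": [1,22,-66],"dr": [0,0,-10.4],"jaw": 30},
])

```text
clock: 16.4
position: [456.6, -3.3, 261.7]
ee_rot: [-0.683, 0.7, -0.132, 0.161]
contact_force: [-0.5, 0.5, 0.0]
gripper_width: 30.0
grasp_force: 0.0
```

>>> step_arm([
  {"slide": [-5,0,-9],"dr": [0,0,-1.3],"jaw": 30},
  {"slide": [-10,0,-18],"dr": [0,0,-2.6],"jaw": 30},
  {"slide": [-16,0,-28],"dr": [0,0,-3.9],"jaw": 30},
  {"slide": [-21,0,-37],"dr": [0,0,-5.2],"jaw": 30},
  {"slide": [-26,0,-46],"dr": [0,0,-6.5],"jaw": 30},
  {"slide": [-32,0,-56],"dr": [0,0,-7.8],"jaw": 30},
  {"slide": [-37,0,-65],"dr": [0,0,-9.1],"jaw": 30},
  {"slide": [-43,0,-75],"dr": [0,0,-10.4],"jaw": 30},
])

```text
clock: 17.4
position: [426.8, 37.0, 332.4]
ee_rot: [0.976, -0.07, 0.206, -0.033]
contact_force: [-0.1, -0.5, -0.2]
gripper_width: 30.1
grasp_force: 0.0
```

>>> step_arm([
  {"slide": [-5,-10,0],"dr": [-1,0.27,-0.75],"jaw": 30},
  {"slide": [-10,-20,0],"dr": [-2,0.53,-1.5],"jaw": 30},
  {"slide": [-15,-30,0],"dr": [-3,0.8,-2.25],"jaw": 30},
  {"slide": [-20,-40,0],"dr": [-4,1.07,-3],"jaw": 30},
  {"slide": [-26,-50,0],"dr": [-5,1.33,-3.75],"jaw": 30},
  {"slide": [-31,-60,0],"dr": [-6,1.6,-4.5],"jaw": 30},
  {"slide": [-36,-70,0],"dr": [-7,1.87,-5.25],"jaw": 30},
  {"slide": [-41,-80,0],"dr": [-8,2.13,-6],"jaw": 30},
])

```text
clock: 18.4
position: [399.7, 124.3, 323.1]
ee_rot: [0.753, 0.211, 0.265, 0.564]
contact_force: [-0.6, 0.4, 0.4]
gripper_width: 30.1
grasp_force: 0.0
```

Run:
```python
from plan import *
R0=tool_grasp(-50,1); d=R0.apply([0,0,1]); T0=np.array([451,206,94.])
a=T0-d*90
go(a+[0,0,110],R0)
s=arm.read_state();print(fk(s["joints"],P)[0]-s["position"]); print(seg((a+[0,0,110],R0),(a,R0)))
```

```text
pos [399.658 124.334 323.114] j [ 1.303  0.174 -0.943  0.945 -1.608  0.207] F [-0.577  0.425  0.411] t 18.4 w 30.1
slide [  64.219 -155.26   -88.609] dr [-1.588  0.389 -1.214]
[-0.001  0.002 -0.001]
(array([   0., -110.,    0.]), array([0., 0., 0.]))
```

>>> step_arm([
  {"slide": [8,-10,-8],"dr": [-0.6,0.13,-0.4],"jaw": 30},
  {"slide": [16,-30,-20],"dr": [-1.2,0.26,-0.8],"jaw": 30},
  {"slide": [24,-55,-33],"dr": [-1.59,0.39,-1.21],"jaw": 30},
  {"slide": [32,-80,-46],"dr": [-1.59,0.39,-1.21],"jaw": 30},
  {"slide": [42,-105,-60],"dr": [-1.59,0.39,-1.21],"jaw": 30},
  {"slide": [52,-130,-74],"dr": [-1.59,0.39,-1.21],"jaw": 30},
  {"slide": [64,-155,-89],"dr": [-1.59,0.39,-1.21],"jaw": 30},
  {"slide": [64,-155,-89],"dr": [-1.59,0.39,-1.21],"jaw": 30},
])

```text
clock: 19.4
position: [389.4, 272.8, 202.8]
ee_rot: [0.66, 0.258, 0.258, 0.657]
contact_force: [-0.2, -0.5, 0.4]
gripper_width: 30.2
grasp_force: 0.0
```

>>> step_arm([
  {"slide": [0,-20,0],"dr": [0,0,0],"jaw": 30},
  {"slide": [0,-40,0],"dr": [0,0,0],"jaw": 30},
  {"slide": [0,-60,0],"dr": [0,0,0],"jaw": 30},
  {"slide": [0,-80,0],"dr": [0,0,0],"jaw": 30},
  {"slide": [0,-95,0],"dr": [0,0,0],"jaw": 30},
  {"slide": [0,-105,0],"dr": [0,0,0],"jaw": 30},
  {"slide": [0,-110,0],"dr": [0,0,0],"jaw": 30},
  {"slide": [0,-110,0],"dr": [0,0,0],"jaw": 30},
])

```text
clock: 20.4
position: [389.2, 270.0, 94.6]
ee_rot: [0.66, 0.257, 0.257, 0.657]
contact_force: [0.1, -0.0, 0.7]
gripper_width: 29.9
grasp_force: 0.0
```

Run:
```python
from plan import *
import cv2
R0=tool_grasp(-50,1); d=R0.apply([0,0,1]); T0=np.array([451,206,94.])
go(T0,R0)
im=optics.get_image("scene"); 
a=im[180:300,190:350]
cv2.imwrite("pics/c6.png",cv2.resize(a,None,fx=5,fy=5,interpolation=cv2.INTER_CUBIC))
```

```text
pos [389.209 269.979  94.609] j [ 1.432  0.869 -0.775  0.885 -1.521 -0.058] F [ 0.065 -0.025  0.662] t 20.4 w 29.9
slide [ 2.075 -0.318 88.923] dr [-0.024  0.025 -0.008]
```

View pics/c6.png

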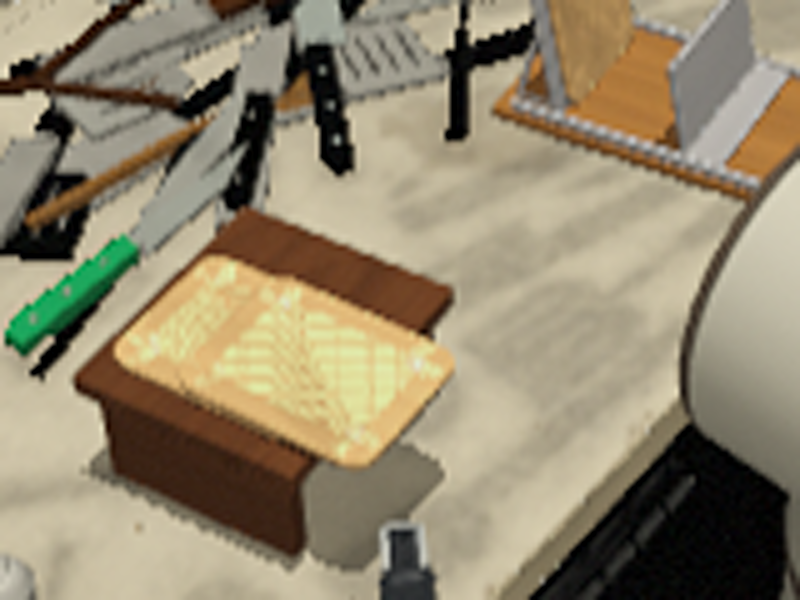

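The opened fingertips at (402,540) point at the overhanging front edge (450,365)–(355,465), at board height. I'll advance and grip.

>>> step_arm([
  {"slide": [0,0,14],"dr": [0,0,0],"jaw": 30},
  {"slide": [0,0,28],"dr": [0,0,0],"jaw": 30},
  {"slide": [0,0,42],"dr": [0,0,0],"jaw": 30},
  {"slide": [1,0,56],"dr": [0,0,0],"jaw": 30},
  {"slide": [2,0,70],"dr": [0,0,0],"jaw": 30},
  {"slide": [2,0,82],"dr": [0,0,0],"jaw": 30},
  {"slide": [2,0,86],"dr": [0,0,0],"jaw": 30},
  {"slide": [2,0,86],"dr": [0,0,0],"jaw": 20},
])

```text
clock: 21.45
position: [449.1, 207.9, 94.3]
ee_rot: [0.66, 0.257, 0.257, 0.657]
contact_force: [0.5, 0.6, 0.0]
gripper_width: 20.0
grasp_force: 0.0
```

>>> step_arm([
  {"slide": [0,0,0],"dr": [0,0,0],"jaw": 14},
  {"slide": [0,0,0],"dr": [0,0,0],"jaw": 9},
  {"slide": [0,0,0],"dr": [0,0,0],"jaw": 5},
  {"slide": [0,0,0],"dr": [0,0,0],"jaw": 0},
  {"slide": [0,0,0],"dr": [0,0,0],"jaw": 0},
  {"slide": [0,0,0],"dr": [0,0,0],"jaw": 0},
  {"slide": [0,0,0],"dr": [0,0,0],"jaw": 0},
  {"slide": [0,0,0],"dr": [0,0,0],"jaw": 0},
])

```text
clock: 22.45
position: [449.0, 208.1, 94.3]
ee_rot: [0.66, 0.257, 0.257, 0.657]
contact_force: [-0.8, 0.4, -1.0]
gripper_width: 4.3
grasp_force: 59.2
```

>>> step_arm([
  {"slide": [0,5,0],"dr": [0,0,0],"jaw": 0},
  {"slide": [0,15,0],"dr": [0,0,0],"jaw": 0},
  {"slide": [0,35,0],"dr": [0,0,0],"jaw": 0},
  {"slide": [-2,60,-2],"dr": [0,0,0],"jaw": 0},
  {"slide": [-8,95,-7],"dr": [0,0,0],"jaw": 0},
  {"slide": [-14,130,-13],"dr": [0,0,0],"jaw": 0},
  {"slide": [-20,170,-18],"dr": [0,0,0],"jaw": 0},
  {"slide": [-22,190,-20],"dr": [0,0,0],"jaw": 0},
])

```text
clock: 23.45
position: [419.0, 206.6, 286.5]
ee_rot: [0.661, 0.257, 0.258, 0.657]
contact_force: [0.1, -0.1, -1.2]
gripper_width: 4.2
grasp_force: 59.2
```

```bash
cat > plan3.py <<'E'
from plan import *
R0=R.from_quat([0.66,0.257,0.257,0.657]); T0=np.array([449.0,208.1,94.3])
Tp,Rp=place(T0,R0,40,.12)
E
python3 - <<'E'
from plan3 import *
import cv2
s=arm.read_state(); A=(s["position"],R.from_quat(s["ee_rot"])); print(A[0],s["gripper_width"],s["grasp_force"])
M=(np.array([420,0,400.]),Rp); C=(Tp+[0,0,120],Rp)
sl=Slerp([0,1],R.concatenate([A[1],Rp])); H=((A[0]+M[0])/2,sl(.5))
track([(a,b,8) for a,b in (H,M,C,(Tp,Rp))],s["joints"])
for a,b in((A,H),(H,M),(M,C)): print(seg(a,b))
# find held board in scene image: wood-yellow mask blobs
for n in("scene","top"):
    im=optics.get_image(n); cv2.imwrite(f"pics/{n}6.png",im)
    hsv=cv2.cvtColor(im,cv2.COLOR_BGR2HSV); ref=cv2.cvtColor(cv2.imread("pics/scene0.png" if n=="scene" else "pics/top0.png"),cv2.COLOR_BGR2HSV)
    m=cv2.inRange(hsv,(10,60,150),(25,170,255))
    k,l,st,c=cv2.connectedComponentsWithStats(m); print(n,[(st[i].tolist(),c[i].round(1).tolist()) for i in range(1,k) if st[i,4]>150])
    x=A[1]*R0.inv(); cs=[A[0]+x.apply(B0.apply(np.array([u,v,0]))+Bf-T0) for u in(0,130) for v in(-50,50)]; print("expected corners",proj(n,np.array(cs)).round().tolist())
E
```

```text
[418.985 206.595 286.458] 4.174885543857884 59.18472647666931
0 err 0.0000 jump 0.15 [ 1.163  0.076 -0.754  0.835 -1.551  1.325] w [130. 301. 413.]
1 err 0.0000 jump 0.15 [ 0.818  0.087 -0.402  0.585 -1.759  2.41 ] w [288. 308. 525.]
2 err 0.0000 jump 0.08 [ 0.241  0.358 -0.54   0.964 -1.166  2.451] w [448. 110. 360.]
3 err 0.0000 jump 0.03 [ 0.203  0.502 -0.675  1.119 -1.008  2.191] w [425.  87. 266.]
(array([-69.4,  57.4,  76. ]), array([ 3.68,  0.18, -4.81]))
(array([-102.5,   30.3,   49.7]), array([ 3.68,  0.18, -4.81]))
(array([-28.7, 147.5, 261. ]), array([0., 0., 0.]))
scene [([473, 147, 43, 52, 925], [496.7, 173.7]), ([298, 157, 29, 51, 702], [310.2, 183.0]), ([369, 168, 21, 18, 203], [378.9, 176.5]), ([226, 185, 68, 38, 1393], [258.2, 202.3]), ([466, 188, 32, 28, 311], [481.1, 200.1]), ([338, 196, 19, 21, 162], [346.6, 206.9]), ([450, 211, 57, 33, 732], [478.3, 225.5]), ([213, 231, 39, 30, 470], [229.4, 243.7]), ([461, 321, 99, 99, 4566], [523.5, 380.2]), ([358, 349, 26, 14, 193], [372.2, 353.6]), ([321, 362, 58, 58, 1194], [351.3, 392.9])]
expected corners [[292.0, 202.0], [268.0, 224.0], [250.0, 184.0], [224.0, 204.0]]
top [([316, 185, 38, 37, 939], [336.2, 201.7]), ([204, 188, 39, 56, 1599], [223.4, 214.8]), ([325, 229, 34, 16, 382], [341.3, 236.6]), ([169, 259, 391, 161, 33706], [377.9, 334.7]), ([89, 261, 79, 159, 6963], [124.7, 344.5]), ([490, 397, 26, 23, 361], [505.0, 409.8]), ([532, 396, 24, 24, 333], [541.3, 406.9])]
expected corners [[236.0, 242.0], [205.0, 244.0], [234.0, 202.0], [204.0, 204.0]]
```

The held board is where expected: scene box 226–294 × 185–223 against a predicted 224–292 × 184–224. I'll turn it upright and carry it over.

>>> step_arm([
  {"slide": [-8,7,9],"dr": [0.46,0.02,-0.6],"jaw": 0},
  {"slide": [-17,14,19],"dr": [0.92,0.05,-1.2],"jaw": 0},
  {"slide": [-26,21,28],"dr": [1.38,0.07,-1.8],"jaw": 0},
  {"slide": [-35,29,38],"dr": [1.84,0.09,-2.4],"jaw": 0},
  {"slide": [-43,36,47],"dr": [2.3,0.11,-3.0],"jaw": 0},
  {"slide": [-52,43,57],"dr": [2.76,0.14,-3.6],"jaw": 0},
  {"slide": [-61,50,66],"dr": [3.22,0.16,-4.2],"jaw": 0},
  {"slide": [-69,57,76],"dr": [3.68,0.18,-4.81],"jaw": 0},
])

```text
clock: 24.55
position: [419.9, 103.2, 340.4]
ee_rot: [0.678, 0.523, -0.038, 0.515]
contact_force: [-0.5, -0.3, -1.3]
gripper_width: 4.3
grasp_force: 59.1
```

>>> step_arm([
  {"slide": [-13,4,6],"dr": [0.46,0.02,-0.6],"jaw": 0},
  {"slide": [-26,8,12],"dr": [0.92,0.05,-1.2],"jaw": 0},
  {"slide": [-38,11,19],"dr": [1.38,0.07,-1.8],"jaw": 0},
  {"slide": [-51,15,25],"dr": [1.84,0.09,-2.4],"jaw": 0},
  {"slide": [-64,19,31],"dr": [2.3,0.11,-3.0],"jaw": 0},
  {"slide": [-77,23,37],"dr": [2.76,0.14,-3.6],"jaw": 0},
  {"slide": [-90,26,43],"dr": [3.22,0.16,-4.2],"jaw": 0},
  {"slide": [-102,30,50],"dr": [3.68,0.18,-4.81],"jaw": 0},
])

```text
clock: 25.55
position: [420.5, 0.6, 396.7]
ee_rot: [0.577, 0.695, -0.324, 0.281]
contact_force: [-0.3, 0.3, -0.9]
gripper_width: 4.3
grasp_force: 59.1
```

Run:
```python
from plan3 import *
print(Tp); go(Tp+[0,0,100],Rp)
```

```text
[ 575.339 -201.114  118.417]
pos [420.481   0.571 396.709] j [ 0.818  0.093 -0.406  0.584 -1.757  2.408] F [-0.317  0.332 -0.855] t 25.55 w 4.3
slide [-15.732 150.096 271.422] dr [-0.032  0.026  0.023]
```

>>> step_arm([
  {"slide": [-1,14,25],"dr": [0,0,0],"jaw": 0},
  {"slide": [-4,35,62],"dr": [0,0,0],"jaw": 0},
  {"slide": [-6,57,103],"dr": [0,0,0],"jaw": 0},
  {"slide": [-8,80,145],"dr": [0,0,0],"jaw": 0},
  {"slide": [-11,103,187],"dr": [0,0,0],"jaw": 0},
  {"slide": [-13,126,228],"dr": [0,0,0],"jaw": 0},
  {"slide": [-15,143,259],"dr": [0,0,0],"jaw": 0},
  {"slide": [-16,150,271],"dr": [0,0,0],"jaw": 0},
])

```text
clock: 26.55
position: [575.8, -201.7, 217.5]
ee_rot: [0.578, 0.694, -0.325, 0.281]
contact_force: [0.6, 0.4, -0.7]
gripper_width: 4.7
grasp_force: 59.0
```

Run:
```python
from plan3 import *
import cv2
go(Tp+[0,0,8],Rp)
s=arm.read_state(); A1=R.from_quat(s["ee_rot"])
x=A1*R0.inv(); cs=np.array([s["position"]+x.apply(B0.apply(np.array([u,v,0]))+Bf-T0) for u in(0,130) for v in(-50,50)]); print(cs)
# yellow pixels in scene near the rack: held-board lower corners vs expectation
im=optics.get_image("scene"); cv2.imwrite("pics/s7.png",im); hsv=cv2.cvtColor(im,cv2.COLOR_BGR2HSV)
m=cv2.inRange(hsv,(10,60,120),(25,190,255)); k,l,st,c=cv2.connectedComponentsWithStats(m)
print([(st[i].tolist()) for i in range(1,k) if st[i,4]>150 and 200<st[i,0]<400 and st[i,1]<260]); print(proj("scene",cs).round(1))
# rack board predicted outline (fit check), stop top edge
f=lambda x,y,z:RK+RR.apply([x,y,z])
t=np.tan(.21)
print("rackboard top corners pred",proj("scene",np.array([f(60+127*t-6,50,139),f(60+127*t-6,-50,139)])).round(1))
```

```text
pos [ 575.764 -201.68   217.503] j [ 0.236  0.385 -0.563  0.984 -1.142  2.411] F [ 0.555  0.43  -0.719] t 26.55 w 4.7
slide [70.111 11.126 57.078] dr [-0.042  0.023  0.012]
[[ 583.968 -245.87   240.301]
 [ 571.304 -146.676  239.941]
 [ 567.95  -248.383  111.316]
 [ 555.286 -149.189  110.957]]
[[302, 157, 25, 52, 530], [368, 169, 22, 16, 170], [298, 195, 63, 27, 434], [378, 195, 38, 39, 253], [204, 221, 68, 54, 1369]]
[[319.6 131.8]
 [305.7 145.1]
 [322.  165.6]
 [309.  179.9]]
rackboard top corners pred [[298.3 169.8]
 [311.7 156. ]]
```

>>> step_arm([
  {"slide": [8,1,6],"dr": [0,0,0],"jaw": 0},
  {"slide": [20,3,16],"dr": [0,0,0],"jaw": 0},
  {"slide": [32,5,26],"dr": [0,0,0],"jaw": 0},
  {"slide": [44,7,36],"dr": [0,0,0],"jaw": 0},
  {"slide": [55,9,45],"dr": [0,0,0],"jaw": 0},
  {"slide": [64,10,52],"dr": [0,0,0],"jaw": 0},
  {"slide": [70,11,57],"dr": [0,0,0],"jaw": 0},
  {"slide": [70,11,57],"dr": [0,0,0],"jaw": 0},
])

```text
clock: 27.6
position: [576.7, -199.4, 128.8]
ee_rot: [0.578, 0.694, -0.323, 0.283]
contact_force: [0.3, 0.3, -0.7]
gripper_width: 4.1
grasp_force: 59.1
```

>>> step_arm([
  {"slide": [0.8,0.1,0.6],"dr": [0,0,0],"jaw": 0},
  {"slide": [1.5,0.2,1.3],"dr": [0,0,0],"jaw": 0},
  {"slide": [2.3,0.4,1.9],"dr": [0,0,0],"jaw": 0},
  {"slide": [3.1,0.5,2.5],"dr": [0,0,0],"jaw": 0},
  {"slide": [3.8,0.6,3.1],"dr": [0,0,0],"jaw": 0},
  {"slide": [4.6,0.7,3.8],"dr": [0,0,0],"jaw": 0},
  {"slide": [5.0,0.8,4.1],"dr": [0,0,0],"jaw": 0},
  {"slide": [5.4,0.9,4.4],"dr": [0,0,0],"jaw": 0},
])

```text
clock: 28.6
position: [577.0, -199.2, 122.3]
ee_rot: [0.578, 0.694, -0.322, 0.283]
contact_force: [0.7, -0.2, -1.2]
gripper_width: 4.6
grasp_force: 59.1
```

>>> step_arm([
  {"slide": [0.4,0.1,0.3],"dr": [0,0,0],"jaw": 0},
  {"slide": [0.8,0.1,0.7],"dr": [0,0,0],"jaw": 0},
  {"slide": [1.3,0.2,1.0],"dr": [0,0,0],"jaw": 0},
  {"slide": [1.8,0.3,1.4],"dr": [0,0,0],"jaw": 0},
  {"slide": [2.2,0.4,1.8],"dr": [0,0,0],"jaw": 0},
  {"slide": [2.6,0.4,2.1],"dr": [0,0,0],"jaw": 0},
  {"slide": [3.0,0.5,2.5],"dr": [0,0,0],"jaw": 0},
  {"slide": [3.4,0.5,2.8],"dr": [0,0,0],"jaw": 0},
])

```text
clock: 29.6
position: [578.7, -198.9, 121.0]
ee_rot: [0.577, 0.694, -0.322, 0.286]
contact_force: [-0.1, 5.2, 11.1]
gripper_width: 4.4
grasp_force: 60.7
```

>>> step_arm([
  {"slide": [-1.5,-0.2,-1.2],"dr": [0,0,0],"jaw": 0},
  {"slide": [-1.5,-0.2,-1.2],"dr": [0,0,0],"jaw": 6},
  {"slide": [-1.5,-0.2,-1.2],"dr": [0,0,0],"jaw": 9},
  {"slide": [-1.5,-0.2,-1.2],"dr": [0,0,0],"jaw": 12},
  {"slide": [-1.5,-0.2,-1.2],"dr": [0,0,0],"jaw": 14},
  {"slide": [-1.5,-0.2,-1.2],"dr": [0,0,0],"jaw": 14},
  {"slide": [-1.5,-0.2,-1.2],"dr": [0,0,0],"jaw": 14},
  {"slide": [-1.5,-0.2,-1.2],"dr": [0,0,0],"jaw": 14},
])

```text
clock: 30.6
position: [576.9, -199.2, 119.8]
ee_rot: [0.578, 0.694, -0.322, 0.283]
contact_force: [0.3, -0.6, -0.6]
gripper_width: 13.7
grasp_force: 0.0
```

>>> step_arm([
  {"slide": [-3,-0.5,-2.5],"dr": [0,0,0],"jaw": 14},
  {"slide": [-8,-1.3,-6.5],"dr": [0,0,0],"jaw": 14},
  {"slide": [-14,-2.2,-11.5],"dr": [0,0,0],"jaw": 14},
  {"slide": [-20,-3.2,-16.5],"dr": [0,0,0],"jaw": 14},
  {"slide": [-28,-4.5,-23],"dr": [0,0,0],"jaw": 14},
  {"slide": [-40,-6.5,-33],"dr": [0,0,0],"jaw": 14},
  {"slide": [-60,-10,-50],"dr": [0,0,0],"jaw": 14},
  {"slide": [-90,-15,-74],"dr": [0,0,0],"jaw": 10},
])

```text
clock: 31.6
position: [575.6, -199.6, 238.2]
ee_rot: [0.577, 0.695, -0.323, 0.282]
contact_force: [0.5, 0.2, 0.7]
gripper_width: 10.0
grasp_force: 0.0
```

Run:
```python
from plan3 import *
import cv2
go([0,0,0])
f=lambda x,y,z:RK+RR.apply([x,y,z])
im=optics.get_image("scene"); cv2.imwrite("pics/s8.png",im); t=optics.get_image("top"); cv2.imwrite("pics/t8.png",t)
r=cv2.imread("pics/scene0.png"); D=np.abs(im.astype(int)-r).sum(2)
y,x=np.where(D[140:215,285:345]>60); print("scene diff bbox",x.min()+285,x.max()+285,y.min()+140,y.max()+140)
for row in range(155,212,3): print(row,"".join("#" if D[row,c]>60 else "." for c in range(285,345)))
def pr(xf,lean,label):
    c=[[xf,y,12] for y in(50,-50)]+[[xf+130*np.sin(lean),y,12+130*np.cos(lean)] for y in(50,-50)]
    print(label,proj("scene",np.array([f(*k) for k in c])).round(1).tolist(), proj("top",np.array([f(*k) for k in c])).round(1).tolist())
pr(54,.21,"rackboard face"); pr(36,.33,"new leaning, front face"); pr(36,.12,"new upright")
```

```text
pos [ 575.612 -199.587  238.173] j [ 0.244  0.361 -0.54   0.964 -1.17   2.449] F [0.531 0.184 0.705] t 31.6 w 10.0
slide [ 406.006 -512.664  -15.019] dr [0. 0. 0.]
scene diff bbox 285 335 140 214
155 ##############################..##..........................
158 ###############################.............................
161 #############################...............................
164 ########.#.#############.....#..............................
167 #########################....##.............................
170 .##########################..###............................
173 ##############.#############..##............................
176 ############################..###...........................
179 ##########################.###.##...........................
182 #######################..#.#...###..........................
185 ###########.#######.....##......###.........................
188 ##########..#.#...#...######..#####.........................
191 ...............#...#.#.####.##..............................
194 ...............##.....#.###.................................
197 .......##.......#.......###.................................
200 ############.....#...#.##...................................
203 #####.....#.......####......................................
206 ##############..............................................
209 ###############..#####......................................
rackboard face [[304.5, 201.9], [317.0, 187.4], [298.3, 169.7], [311.7, 156.0]] [[323.0, 202.1], [348.3, 198.6], [324.9, 189.2], [352.3, 185.4]]
new leaning, front face [[309.0, 203.5], [321.4, 188.8], [299.0, 171.0], [312.4, 157.2]] [[323.7, 206.6], [349.1, 203.1], [324.9, 190.2], [352.3, 186.4]]
new upright [[309.0, 203.5], [321.4, 188.8], [306.1, 171.6], [319.3, 157.7]] [[323.7, 206.6], [349.1, 203.1], [326.2, 197.1], [353.7, 193.2]]
```

Run:
```python
import cv2,numpy as np
for n in("scene0","s8"):
    im=cv2.imread(f"pics/{n}.png"); h=cv2.cvtColor(im,cv2.COLOR_BGR2HSV)
    print(n)
    for r in range(152,212,2):
        # code: o orange base (s>150), y board wood (s 60..150, hue 12..25), . other
        print(r,"".join("o" if (8<=h[r,c,0]<=25 and h[r,c,1]>150) else "y" if (8<=h[r,c,0]<=25 and h[r,c,1]>75) else "k" if h[r,c,2]<60 else "." for c in range(290,350)))
```

```text
scene0
152 ............................................................
154 ............................................................
156 ............................................................
158 ..................yyyy......................................
160 ................yyyyyyy.....................................
162 ..............yyyyyyyyy.....................................
164 ............yyyyyyyyyyy.....................................
166 kk........yyyyyyyyyyyyyy....................................
168 kk.......yyyyyyyyyyyyyyy....................................
170 kk......yyyyyyyyyyyyyyyy....................................
172 kkk...koyyyyyyyyyyyyyyyyy...................................
174 kk.kkkkyyyyyyyyyyyyyyyyyy...................................
176 kkkkkkk..yyyyyyyyyyyyyyyy...................................
178 kky......yyyyyyyyyyyyyyyyy..................................
180 .........yyyyyyyyyyyyyyyyy..................................
182 ..........yyyyyyyyyyyyyyyyy.................................
184 ......k...yyyyyyyyyyyyyyyy.......................
[... 2109 characters left out ...]
..yyyyyyyyyyyyyyyyyooooooy........................
192 ......yoy...yyyyyyyyyyyyyyyyoooooy..........................
194 ......ooy...yyyyyyyyyyyyyyoooooooy..........................
196 ...y.yooo....yyyyyyyyyyyoooooooooo.......................ooo
198 yoo..yyooy...yyyyyyyyyyooooooooooo......................oooo
200 oo............yyoyyyyoooooooooooooy...................oooooo
202 ooyy.........yooooooooooooooooooooo..................ooooooo
204 .yyyooooyyy.......yyooooooooooooooo................yoooooooo
206 .......yyyoooyyy........yyoooooooooy..............oooooooooo
208 .............yyooooyyyy.......yyoooy............yooooooooooo
210 ....................yooooyyyy..................ooooooooooooo
```

The pixel map shows the new board leaning on the racked one. Its right edge runs from (313,160) to (320,187), with the foot slightly out. Next I'll plan the stop push.

```bash
cat > plan4.py <<'E'
from plan3 import *
RZ=lambda v:RR.apply(v)
g=np.radians(25)
Rs=fr(0,RZ([np.sin(g)*.906,-np.cos(g)*.906,-.42]),RZ([np.cos(g),np.sin(g),0]))
pt=lambda x,y,z:RK+RZ([x,y,z])
E
python3 - <<'E'
from plan4 import *
s=arm.read_state(); A=(s["position"],R.from_quat(s["ee_rot"]))
W=[(pt(-20,10,240),Rs),(pt(-75,5,180),Rs),(pt(-75,5,48),Rs),(pt(36,5,48),Rs)]
track([(a,b,8) for a,b in W],s["joints"])
for w in W: print(seg(A,w)); A=w
E
```

```text
0 err 0.0523 jump 0.17 [ 0.035  0.115 -1.07   1.819 -0.952  2.021] w [223.   8. 331.]
1 err 0.2461 jump 0.06 [ 0.176  0.189 -1.07   1.455 -0.983  2.093] w [232.  41. 314.]
2 err 0.3987 jump 0.06 [ 0.181  0.574 -1.07   1.539 -1.067  1.696] w [271.  50. 214.]
3 err 0.3587 jump 0.10 [-0.005  0.635 -1.035  2.05  -1.185  1.529] w [293.  -1. 196.]
(array([ 16.6, -75.4,  -3.1]), array([-3.1 , -1.98, -1.01]))
(array([ 62.3, -52. ,   8.3]), array([0., 0., 0.]))
(array([119.8,  -0. ,  55.5]), array([0., 0., 0.]))
(array([-19.7, 100.6,  42.6]), array([0., 0., 0.]))
```

Run:
```python
from plan4 import *
q0=arm.read_state()["joints"]
for th in(15,25,35,45):
  for az in(0,-30,-60,-90,30,60):
    t=np.radians(th);a=np.radians(az)
    z=np.array([np.sin(t)*np.cos(a),np.sin(t)*np.sin(a),-np.cos(t)])
    for roll,y in(("x",[1,0,0]),("-y",[0,-1,0]),("y",[0,1,0])):
        Rq=fr(0,RZ(z),RZ(y)); q=q0;es=[];mj=0
        S=Slerp([0,1],R.concatenate([R.from_quat(arm.read_state()["ee_rot"]),Rq])); p0=arm.read_state()["position"]
        for k in range(1,9):
            q2,e=ik(p0+(pt(-75,5,200)-p0)*k/8,S(k/8),q); mj=max(mj,abs(q2-q).max()); q=q2; es.append(e)
        for p in(pt(-75,5,120),pt(-75,5,50),pt(-30,5,50),pt(10,5,50),pt(38,5,50)):
            q2,e=ik(p,Rq,q); mj=max(mj,abs(q2-q).max()); q=q2; es.append(e)
        if max(es)<1e-3: print(th,az,roll,"jump %.2f"%mj,q)
```

```text
15 0 -y jump 0.21 [-0.093  0.401 -0.42  -0.12  -0.497  1.892]
15 -30 -y jump 0.26 [-0.015  0.387 -0.589  0.272 -0.364  1.458]
15 -60 x jump 0.33 [ 0.022  0.403 -0.631  0.522 -0.432  2.8  ]
15 -60 -y jump 0.33 [ 0.022  0.403 -0.631  0.522 -0.432  1.199]
15 -90 x jump 0.22 [ 0.059  0.451 -0.526  0.457 -0.625  2.835]
15 -90 -y jump 0.22 [ 0.059  0.451 -0.526  0.457 -0.625  1.265]
15 30 -y jump 0.18 [-0.177  0.442 -0.274 -0.302 -0.699  2.109]
15 60 -y jump 0.19 [-0.215  0.498 -0.157 -0.332 -0.896  2.137]
25 0 -y jump 0.20 [-0.137  0.371 -0.458 -0.344 -0.337  2.14 ]
25 -90 x jump 0.35 [ 0.086  0.449 -0.679  0.849 -0.597  2.435]
25 -90 -y jump 0.35 [ 0.086  0.449 -0.679  0.849 -0.597  0.865]
25 30 -y jump 0.20 [-0.289  0.436 -0.249 -0.561 -0.698  2.432]
25 60 -y jump 0.21 [-0.327  0.527 -0.088 -0.527 -0.993  2.372]
35 0 -y jump 0.37 [-0.263  0.362 -0.414 -0.799 -0.311  2.673]
35 -90 x jump 0.37 [ 0.097  0.472 -0.771  1.166 -0.674  2.113]
35 -90 -y jump 0.37 [ 0.097  0.472 -0.771  1.166 -0.674  0.542]
35 30 -y jump 0.23 [-0.422  0.454 -0.226 -0.825 -0.757  2.784]
35 60 -y jump 0.24 [-0.435  0.573 -0.029 -0.694 -1.11   2.59 ]
45 60 -y jump 0.26 [-0.531  0.633  0.019 -0.835 -1.236  2.797]
```

```bash
cat >> plan4.py <<'E'
t,a=np.radians(25),np.radians(30)
Rs=fr(0,RZ([np.sin(t)*np.cos(a),np.sin(t)*np.sin(a),-np.cos(t)]),RZ([0,-1,0]))
E
python3 - <<'E'
from plan4 import *
s=arm.read_state(); A=(s["position"],R.from_quat(s["ee_rot"]))
U=(A[0]+[-40,0,80],A[1]); M=(pt(-80,5,250),Rs)
S=Slerp([0,1],R.concatenate([A[1],Rs])); H=((U[0]+M[0])/2,S(.5)); 
W=[H,M,(pt(-80,5,50),Rs),(pt(20,5,50),Rs)]
track([(a,b,8) for a,b in W],s["joints"])
for w in W: print(seg(A,w)); A=w
E
```

```text
0 err 0.0000 jump 0.10 [ 0.056  0.166 -0.22   0.252 -1.262  2.357] w [483.  27. 559.]
1 err 0.0000 jump 0.09 [-0.38   0.06  -0.233 -0.424 -1.083  2.286] w [ 406. -162.  603.]
2 err 0.0000 jump 0.05 [-0.417  0.324 -0.431 -0.618 -0.694  2.617] w [ 446. -197.  407.]
3 err 0.0000 jump 0.02 [-0.305  0.418 -0.279 -0.571 -0.695  2.459] w [ 527. -166.  406.]
(array([-21.9, -92.3, -26.4]), array([1.64, 4.45, 5.48]))
(array([-24. , -39.5,  38.7]), array([1.64, 4.45, 5.48]))
(array([-74.9,  39.2, 181.3]), array([0., 0., 0.]))
(array([92.7,  7.9, 36.6]), array([0., 0., 0.]))
```

>>> step_arm([
  {"slide": [-3,-12,-3],"dr": [0.2,0.56,0.69],"jaw": 0},
  {"slide": [-6,-23,-7],"dr": [0.41,1.11,1.37],"jaw": 0},
  {"slide": [-8,-35,-10],"dr": [0.62,1.67,2.06],"jaw": 0},
  {"slide": [-11,-46,-13],"dr": [0.82,2.23,2.74],"jaw": 0},
  {"slide": [-14,-58,-17],"dr": [1.03,2.78,3.43],"jaw": 0},
  {"slide": [-16,-69,-20],"dr": [1.23,3.34,4.11],"jaw": 0},
  {"slide": [-19,-81,-23],"dr": [1.44,3.89,4.8],"jaw": 0},
  {"slide": [-22,-92,-26],"dr": [1.64,4.45,5.48],"jaw": 0},
])

```text
clock: 32.7
position: [488.3, -204.1, 282.0]
ee_rot: [0.888, 0.443, -0.081, 0.094]
contact_force: [-0.4, 0.2, -0.5]
gripper_width: -0.1
grasp_force: 0.0
```

>>> step_arm([
  {"slide": [-3,-5,5],"dr": [0.2,0.56,0.69],"jaw": 0},
  {"slide": [-6,-10,10],"dr": [0.41,1.11,1.37],"jaw": 0},
  {"slide": [-9,-15,15],"dr": [0.62,1.67,2.06],"jaw": 0},
  {"slide": [-12,-20,19],"dr": [0.82,2.23,2.74],"jaw": 0},
  {"slide": [-15,-25,24],"dr": [1.03,2.78,3.43],"jaw": 0},
  {"slide": [-18,-30,29],"dr": [1.23,3.34,4.11],"jaw": 0},
  {"slide": [-21,-35,34],"dr": [1.44,3.89,4.8],"jaw": 0},
  {"slide": [-24,-40,39],"dr": [1.64,4.45,5.48],"jaw": 0},
])

```text
clock: 33.7
position: [439.8, -208.7, 245.9]
ee_rot: [0.973, 0.082, 0.179, -0.117]
contact_force: [-0.3, 0.1, -0.8]
gripper_width: -0.2
grasp_force: 0.0
```

Run:
```python
from plan4 import *
import cv2
go(pt(-80,5,52),Rs)
# with the arm moved back, board check again
im=optics.get_image("scene"); h=cv2.cvtColor(im,cv2.COLOR_BGR2HSV)
for r in range(152,206,3):
    print(r,"".join("o" if (8<=h[r,c,0]<=25 and h[r,c,1]>150) else "y" if (8<=h[r,c,0]<=25 and h[r,c,1]>75) else "k" if h[r,c,2]<60 else "." for c in range(290,350)))
```

```text
pos [ 439.796 -208.712  245.897] j [-0.38   0.062 -0.24  -0.421 -1.079  2.285] F [-0.261  0.085 -0.81 ] t 33.7 w -0.2
slide [-69.288  38.462 176.977] dr [-0.     0.043 -0.03 ]
152 ............................................................
155 ............................................................
158 ..................yyyyy.....................................
161 ...............yyyyyyyyyy...................................
164 .............yyyyyyyyyyyy...................................
167 kk.......yyyyyyyyyyyyyyyyy..................................
170 kk......yyyyyyyyyyyyyyyyyyy.................................
173 kk.kkkkyyyyyyyyyyyyyyyyyyyy.................................
176 kkkkokk..yyyyyyyyyyyyyyyyyyy................................
179 .........yyyyyyyyyyyyyyyyyyyy...............................
182 ..........yyyyyyyyyyyyyyyyyyy...............................
185 ....kkk....yyyyyyyyyyyyyyyyyyy..............................
188 kkkkkk.....yyyyyyyyyyyyyyyyyyyoooooy........................
191 kk.....yy...yyyyyyyyyyyyyyyyyoooooy.........................
194 ......ooy...yyyyyyyyyyyyyyoooooooy..........................
197 ..oy.oooo....yyyyyyyyyyyoooooooooo......................yooo
200 oo............yyoyyyyoooooooooooooy...................yooooo
203 yoooooyyy......yyoooooooooooooooooo.................oooooooo
```

Board leans well. Descend behind the stop.

>>> step_arm([
  {"slide": [-9,5,22],"dr": [0,0,0],"jaw": 0},
  {"slide": [-18,10,45],"dr": [0,0,0],"jaw": 0},
  {"slide": [-28,15,71],"dr": [0,0,0],"jaw": 0},
  {"slide": [-38,21,97],"dr": [0,0,0],"jaw": 0},
  {"slide": [-48,27,123],"dr": [0,0,0],"jaw": 0},
  {"slide": [-58,32,149],"dr": [0,0,0],"jaw": 0},
  {"slide": [-66,36,169],"dr": [0,0,0],"jaw": 0},
  {"slide": [-69,38,177],"dr": [0,0,0],"jaw": 0},
])

```text
clock: 34.75
position: [441.6, -208.3, 50.9]
ee_rot: [0.974, 0.083, 0.177, -0.116]
contact_force: [0.2, 0.2, -0.0]
gripper_width: 0.2
grasp_force: 0.0
```

>>> step_arm([
  {"slide": [8,0.7,3],"dr": [0,0,0],"jaw": 0},
  {"slide": [16,1.4,6],"dr": [0,0,0],"jaw": 0},
  {"slide": [24,2,9.5],"dr": [0,0,0],"jaw": 0},
  {"slide": [32,2.7,12.5],"dr": [0,0,0],"jaw": 0},
  {"slide": [40,3.4,16],"dr": [0,0,0],"jaw": 0},
  {"slide": [48,4,19],"dr": [0,0,0],"jaw": 0},
  {"slide": [54,4.6,21],"dr": [0,0,0],"jaw": 0},
  {"slide": [60,5.1,24],"dr": [0,0,0],"jaw": 0},
])

```text
clock: 35.75
position: [506.3, -200.2, 51.0]
ee_rot: [0.974, 0.083, 0.178, -0.116]
contact_force: [-2.5, -0.2, 2.6]
gripper_width: 0.1
grasp_force: 1.0
```

Run:
```python
from plan4 import *
go(pt(30,5,50),Rs); s=arm.read_state(); print("rack frame",RR.inv().apply(s["position"]-RK))
```

```text
pos [ 506.311 -200.181   50.975] j [-0.334  0.383 -0.334 -0.574 -0.696  2.493] F [-2.528 -0.22   2.551] t 35.75 w 0.1
slide [41.714  3.504 17.056] dr [ 0.006  0.07  -0.014]
rack frame [-15.192   4.829  50.975]
```

>>> step_arm([
  {"slide": [5,0.4,2],"dr": [0,0,0],"jaw": 0},
  {"slide": [10,0.8,4],"dr": [0,0,0],"jaw": 0},
  {"slide": [15,1.3,6],"dr": [0,0,0],"jaw": 0},
  {"slide": [20,1.7,8.2],"dr": [0,0,0],"jaw": 0},
  {"slide": [24,2,9.8],"dr": [0,0,0],"jaw": 0},
  {"slide": [28,2.4,11.4],"dr": [0,0,0],"jaw": 0},
  {"slide": [32,2.7,13.1],"dr": [0,0,0],"jaw": 0},
  {"slide": [35,2.9,14.3],"dr": [0,0,0],"jaw": 0},
])

```text
clock: 36.75
position: [544.2, -195.2, 50.3]
ee_rot: [0.974, 0.083, 0.178, -0.116]
contact_force: [-2.0, 0.1, 1.8]
gripper_width: 0.1
grasp_force: 1.0
```

>>> step_arm([
  {"slide": [1.5,0.1,0.6],"dr": [0,0,0],"jaw": 0},
  {"slide": [3,0.2,1.2],"dr": [0,0,0],"jaw": 0},
  {"slide": [4.5,0.4,1.8],"dr": [0,0,0],"jaw": 0},
  {"slide": [6,0.5,2.4],"dr": [0,0,0],"jaw": 0},
  {"slide": [7.5,0.6,3],"dr": [0,0,0],"jaw": 0},
  {"slide": [9,0.7,3.6],"dr": [0,0,0],"jaw": 0},
  {"slide": [10,0.8,4],"dr": [0,0,0],"jaw": 0},
  {"slide": [11,0.9,4.4],"dr": [0,0,0],"jaw": 0},
])

```text
clock: 37.75
position: [555.7, -193.6, 50.1]
ee_rot: [0.974, 0.083, 0.178, -0.116]
contact_force: [-1.5, -0.8, 1.7]
gripper_width: 0.1
grasp_force: 0.9
```

Run:
```python
from plan4 import *
go(pt(41,5,50),Rs); s=arm.read_state(); print("rack frame",RR.inv().apply(s["position"]-RK))
```

```text
pos [ 555.699 -193.62    50.064] j [-0.287  0.434 -0.254 -0.55  -0.701  2.421] F [-1.511 -0.774  1.663] t 37.75 w 0.1
slide [5.905 0.437 2.35 ] dr [ 0.009  0.066 -0.013]
rack frame [34.63   4.932 50.064]
```

>>> step_arm([
  {"slide": [0.9,0.1,0.4],"dr": [0,0,0],"jaw": 0},
  {"slide": [1.8,0.1,0.7],"dr": [0,0,0],"jaw": 0},
  {"slide": [2.7,0.2,1.1],"dr": [0,0,0],"jaw": 0},
  {"slide": [3.6,0.3,1.4],"dr": [0,0,0],"jaw": 0},
  {"slide": [4.5,0.3,1.8],"dr": [0,0,0],"jaw": 0},
  {"slide": [5.2,0.4,2.1],"dr": [0,0,0],"jaw": 0},
  {"slide": [5.9,0.4,2.4],"dr": [0,0,0],"jaw": 0},
  {"slide": [6.4,0.5,2.6],"dr": [0,0,0],"jaw": 0},
])

```text
clock: 38.75
position: [562.6, -192.7, 50.0]
ee_rot: [0.974, 0.083, 0.178, -0.116]
contact_force: [-1.9, -0.2, 1.9]
gripper_width: 0.3
grasp_force: 0.9
```

>>> step_arm([
  {"slide": [0.4,0,0.2],"dr": [0,0,0],"jaw": 0},
  {"slide": [0.8,0.1,0.3],"dr": [0,0,0],"jaw": 0},
  {"slide": [1.2,0.1,0.5],"dr": [0,0,0],"jaw": 0},
  {"slide": [1.6,0.1,0.6],"dr": [0,0,0],"jaw": 0},
  {"slide": [2.0,0.1,0.8],"dr": [0,0,0],"jaw": 0},
  {"slide": [2.3,0.2,0.9],"dr": [0,0,0],"jaw": 0},
  {"slide": [2.6,0.2,1.0],"dr": [0,0,0],"jaw": 0},
  {"slide": [2.9,0.2,1.1],"dr": [0,0,0],"jaw": 0},
])

```text
clock: 39.75
position: [565.6, -192.2, 50.0]
ee_rot: [0.974, 0.083, 0.178, -0.116]
contact_force: [-0.9, 0.3, 1.0]
gripper_width: -0.1
grasp_force: 0.9
```

>>> step_arm([
  {"slide": [0.4,0,0.2],"dr": [0,0,0],"jaw": 0},
  {"slide": [0.8,0.1,0.3],"dr": [0,0,0],"jaw": 0},
  {"slide": [1.2,0.1,0.5],"dr": [0,0,0],"jaw": 0},
  {"slide": [1.6,0.1,0.6],"dr": [0,0,0],"jaw": 0},
  {"slide": [2.0,0.1,0.8],"dr": [0,0,0],"jaw": 0},
  {"slide": [2.4,0.2,1.0],"dr": [0,0,0],"jaw": 0},
  {"slide": [2.8,0.2,1.1],"dr": [0,0,0],"jaw": 0},
  {"slide": [3.2,0.2,1.3],"dr": [0,0,0],"jaw": 0},
])

```text
clock: 40.75
position: [569.0, -191.7, 49.9]
ee_rot: [0.974, 0.083, 0.178, -0.116]
contact_force: [-1.4, -1.1, 1.5]
gripper_width: 0.1
grasp_force: 1.2
```

>>> step_arm([
  {"slide": [0.5,0,0.2],"dr": [0,0,0],"jaw": 0},
  {"slide": [1.0,0.1,0.4],"dr": [0,0,0],"jaw": 0},
  {"slide": [1.5,0.1,0.6],"dr": [0,0,0],"jaw": 0},
  {"slide": [2.0,0.2,0.8],"dr": [0,0,0],"jaw": 0},
  {"slide": [2.5,0.2,1.0],"dr": [0,0,0],"jaw": 0},
  {"slide": [2.9,0.2,1.2],"dr": [0,0,0],"jaw": 0},
  {"slide": [3.3,0.2,1.3],"dr": [0,0,0],"jaw": 0},
  {"slide": [3.7,0.2,1.5],"dr": [0,0,0],"jaw": 0},
])

```text
clock: 41.75
position: [573.0, -191.1, 49.9]
ee_rot: [0.974, 0.083, 0.178, -0.116]
contact_force: [-1.7, -1.4, 2.3]
gripper_width: -0.3
grasp_force: 1.2
```

Run:
```python
from plan4 import *
import cv2
im=optics.get_image("scene"); cv2.imwrite("pics/s9.png",im); h=cv2.cvtColor(im,cv2.COLOR_BGR2HSV)
for r in range(152,216,2):
    print(r,"".join("o" if (8<=h[r,c,0]<=25 and h[r,c,1]>150) else "y" if (8<=h[r,c,0]<=25 and h[r,c,1]>75) else "k" if h[r,c,2]<60 else "s" if h[r,c,1]<30 else "." for c in range(285,350)))
T=np.tan(.21)
for v in(.07,.085,.098):
    x=-50+v*1000; print(v,"face foot L, top L, top R; back",proj("scene",np.array([pt(x,60,12),pt(x+72*T,60,84),pt(x+72*T,-60,84),pt(x-6,60,12)])).round(1).tolist())
s=arm.read_state(); print(RR.inv().apply(s["position"]-RK),s["contact_force"])
```

```text
152 ..................................ssssskkkkkkkkkkkkkkkkkkkkk.ssss
154 ........................................kkkkkkkkkkkkkkkkkkk.....s
156 .......................................kkkkkkkkkkkkkkkkkk........
158 .......................yyyyy........kkkkkkkkkkkkkkkkkkkk.........
160 .....................yyyyyyyy.......kkkssskkkkkkk................
162 ...................yyyyyyyyyyy.....kkkssskkkkkkk.................
164 .................yyyyyyyyyyyyy....kkkssskkkkkk...................
166 kkkkkkk.........yyyyyyyyyyyyyy..kkksssskkkkkk....................
168 .kk..kk.......yyyyyyyyyyyyyyyyykkkssskkkkkk......................
170 .kk..kk......yyyyyyyyyyyyyyyyyykkkkkkkkkk........................
172 .kk..kk....koyyyyyyyyyyyyyyyyykkkkkkkkk..........................
174 skkkkkkskkkkyyyyyyyyyyyyyyyy.sskkkkkkk...........................
176 ssskkkkkkkkk..yyyyyyyyyyyyysssskkkkk.............................
178 ssskkkky...sssyyyyyyyyyyysssskkkkkss.............................
180 ...........sssyyyyyyyyy.sssskkkksss..............................
182 ............sssyyyyyy.ssssssssksssss..........
[... 793 characters left out ...]
 ............yyyooooyy.sssssssyooooooooooooooooooooooooooooooooooo
208 ..................yyooooyyy.sssss..yooooooooooooooooooooooooooooo
210 .......................yyyooooyyy.sssss..yooooooooooooooooooooooo
212 .............................yyyooooyy..sssss..yooooooooooooooooo
214 ...................................yyyooooyy..ssss.yyyooooooooooo
0.07 face foot L, top L, top R; back [[311.8, 206.4], [308.5, 188.5], [323.8, 171.2], [313.4, 206.9]]
0.085 face foot L, top L, top R; back [[308.0, 205.1], [304.6, 187.2], [320.0, 170.1], [309.5, 205.6]]
0.098 face foot L, top L, top R; back [[304.7, 204.0], [301.2, 186.1], [316.8, 169.1], [306.2, 204.5]]
[52.212  5.185 49.929] [-1.349 -0.181  1.714]
```

>>> step_arm([
  {"slide": [0.5,0,0.2],"dr": [0,0,0],"jaw": 0},
  {"slide": [1.0,0.1,0.4],"dr": [0,0,0],"jaw": 0},
  {"slide": [1.5,0.1,0.6],"dr": [0,0,0],"jaw": 0},
  {"slide": [2.0,0.2,0.8],"dr": [0,0,0],"jaw": 0},
  {"slide": [2.5,0.2,1.0],"dr": [0,0,0],"jaw": 0},
  {"slide": [2.9,0.2,1.2],"dr": [0,0,0],"jaw": 0},
  {"slide": [3.3,0.2,1.3],"dr": [0,0,0],"jaw": 0},
  {"slide": [3.7,0.2,1.5],"dr": [0,0,0],"jaw": 0},
])

```text
clock: 42.8
position: [575.3, -190.8, 49.8]
ee_rot: [0.974, 0.083, 0.177, -0.116]
contact_force: [-7.5, -2.8, 6.8]
gripper_width: 0.0
grasp_force: 5.0
```

>>> step_arm([
  {"slide": [0.5,0,0.2],"dr": [0,0,0],"jaw": 0},
  {"slide": [1.0,0.1,0.4],"dr": [0,0,0],"jaw": 0},
  {"slide": [1.5,0.1,0.6],"dr": [0,0,0],"jaw": 0},
  {"slide": [2.0,0.2,0.8],"dr": [0,0,0],"jaw": 0},
  {"slide": [2.5,0.2,1.0],"dr": [0,0,0],"jaw": 0},
  {"slide": [2.8,0.2,1.2],"dr": [0,0,0],"jaw": 0},
  {"slide": [2.8,0.2,1.2],"dr": [0,0,0],"jaw": 0},
  {"slide": [2.8,0.2,1.2],"dr": [0,0,0],"jaw": 0},
])

```text
clock: 43.8
position: [575.4, -190.7, 49.7]
ee_rot: [0.974, 0.084, 0.174, -0.116]
contact_force: [-15.9, -7.0, 12.3]
gripper_width: -0.2
grasp_force: 9.3
```

Firm resistance with no further travel, so the stop is snug. Retreat.

>>> step_arm([
  {"slide": [-4,-0.3,-1.6],"dr": [0,0,0],"jaw": 0},
  {"slide": [-12,-1,-4.7],"dr": [0,0,0],"jaw": 0},
  {"slide": [-25,-2,-10],"dr": [0,0,0],"jaw": 0},
  {"slide": [-40,-3.3,-16],"dr": [0,0,0],"jaw": 0},
  {"slide": [-55,-4.5,-22],"dr": [0,0,0],"jaw": 0},
  {"slide": [-50,-13,-50],"dr": [0,0,0],"jaw": 0},
  {"slide": [-35,-22,-95],"dr": [0,0,0],"jaw": 0},
  {"slide": [-20,-32,-140],"dr": [0,0,0],"jaw": 0},
])

```text
clock: 44.8
position: [507.9, -197.5, 177.2]
ee_rot: [0.974, 0.083, 0.178, -0.116]
contact_force: [0.1, 0.2, -0.9]
gripper_width: -0.0
grasp_force: 0.0
```

Run:
```python
from plan4 import *
import cv2
s=arm.read_state(); print(s["position"],s["contact_force"],s["clock"])
im=optics.get_image("scene"); cv2.imwrite("pics/s10.png",im); h=cv2.cvtColor(im,cv2.COLOR_BGR2HSV)
for r in range(154,208,2):
    print(r,"".join("o" if (8<=h[r,c,0]<=25 and h[r,c,1]>150) else "y" if (8<=h[r,c,0]<=25 and h[r,c,1]>75) else "k" if h[r,c,2]<60 else "s" if h[r,c,1]<30 else "." for c in range(285,350)))
r=cv2.imread("pics/scene0.png"); D=np.abs(im.astype(int)-r).sum(2)
# bystanders + lower board unchanged?
for n,(u,v) in dict(tub=(197,340),salt=(191,305),jar=(362,167)).items(): print(n,np.median(D[v-15:v+15,u-12:u+12]))
m=cv2.inRange(h,(10,60,150),(25,170,255))[215:285,205:290]; y,x=np.where(m>0); print("lower board bbox",x.min()+205,x.max()+205,y.min()+215,y.max()+215)
t,a=optics.get_image("top"),cv2.imread("pics/top0.png")
for n,i in(("now",t),("start",a)):
    hh=cv2.cvtColor(i,cv2.COLOR_BGR2HSV); m=cv2.inRange(hh,(10,60,170),(28,170,255))[180:245,205:265]; k,l,st,c=cv2.connectedComponentsWithStats(m); j=1+np.argmax(st[1:,4]); print(n,st[j],c[j])
```

```text
[ 507.917 -197.475  177.183] [ 0.115  0.194 -0.912] 44.8
154 ..............................................skkkkkss...........
156 ................................................ssss.............
158 .......................yyyyy.....................................
160 .....................yyyyyyyy....................................
162 ...................yyyyyyyyyyy...................................
164 .................yyyyyyyyyyyyy...................................
166 kkkkkkk........yyyyyyyyyyyyyyy...................................
168 .kkk.kk.......yyyyyyyyyyyyyyyy...................................
170 .kk..kk......yyyyyyyyyyyyyyyyyyss................................
172 .kk..kk....koyyyyyyyyyyyyyyyy.ssss...............................
174 skkkkkkskkkkyyyyyyyyyyyyyyy.ssssss...............................
176 ssskkkkkkkkks.yyyyyyyyyyyyssssssss...............................
178 ssskkkkk...sssyyyyyyyyyysssssssssss..............................
180 ...........sssyyyyyyyysssssssssssss..............................
182 ............sssyyyyy.ssssssssssssss........................
[... 293 characters left out ...]
kk......syoysssysssssssssssssssssssssyoooooooooooyyy..ssss.....
194 ...........ooysssy.sssssssssssssssssssooooooooooooooooooooyyy.sss
196 ........ysyooo.ss.ysssssssssssssssssyoooooooooooooooooooooooooooy
198 ......ooy.yyooysssysssssssssssssss.oooooooooooooooooooooooooooooo
200 ....yoo...s....ssss.ssssssssssss.yooooooooooooooooooooooooooooooo
202 ...yoooyy.ysssssssoysssssssssssyooooooooooooooooooooooooooooooooo
204 .......yyooooyy..ssssssssssss.ooooooooooooooooooooooooooooooooooo
206 ............yyyooooyy.ssssss.yooooooooooooooooooooooooooooooooooo
tub 12.0
salt 17.0
jar 14.5
lower board bbox 205 280 215 268
now [  7  10  31  38 869] [21.631 27.575]
start [  7   8  32  39 700] [23.04  27.853]
```

```bash
python3 -c "
from bench import arm
print(arm.job_done())"
```

```text
the job is handed in; nothing more can be done
None
```

I handed the job in at about 45 s: the top board now stands in the rack in front of the other one, and the stop is pushed up until it met firm resistance (16 N, no further travel); in the last images the lower board still lies on the stand, the jars and tubs show no change, and the gripper is clear of everything.

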